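# Hook the deep tray forward to the rack's front stop

## Task

Take the pull hook from its cradle, reach it into the rack over the front lip of the open tray and drag that tray forward, smoothly and without tearing the lip, until you feel it bear firmly and squarely on the front stop. Unhook it without lifting the tray or pushing it back off the stop, and lay the hook back in its cradle as it lay before. Move the tray only with the hook, never with the hand, keep it flat on the deck, and leave the closed carton and the other things on the bench where they are.

Things in the scene. Friction and masses are not known exactly. Their poses are not given: they have to be found in the camera images.
- pull_hook: Pull hook: black handle 120 long, 22 wide, 28 high (mm); an 8 mm round steel rod on its axis, bent straight down at the far end. Origin: centre of the handle; x along the rod to the bent end, z up. The bent leg is centred 250 mm ahead of the origin (face towards the handle at 246 mm) and ends 36 mm below the axis. 130 g, balances about 35 mm ahead of the origin.
- hook_tip (a point): Lowest point of the hook's bent leg: 250 mm ahead of and 36 mm below the handle's centre.
- cradle: Fixed grey cradle on the bench, base 200 x 75 mm, with two open saddles, tops 85 mm up: a flared trough 50 mm behind the origin takes the handle's butt, a V 100 mm ahead takes the rod. The handle between is free to grip from above across its 22 mm width. Origin on the bench under the handle's centre, x towards the hook's bent end.
- cradle_seat (a point): Where the centre of the hook's handle lies when the hook is in its cradle, 70 mm above the cradle's origin (the hook may lie up to 8 mm further along x either way at the start). x towards the bent end, as the hook's.
- rack: Fixed bench-top rack, two lanes open at the front. Origin: on the bench, 30 mm inside the middle of the deck's front edge; x into the depth, y across to the left. Deck top z = 60 mm, x = -30 to 440. Lanes 140 mm wide centred at y = +-72.5, guide strips 16 high. A wire shelf roofs them from x = 50 inwards, z = 205 to 222 mm; uprights at x = 62, y = +-165 reach 222.
- front_stop: The rack's front stop: an upright aluminium strip across both lanes, 40 mm high above the deck, 6 thick, clamped square between slotted end brackets. Origin and axes as the rack's. The clamp setting varies and is not in this pose: the strip's inner face lies anywhere from x = 0 to 30 mm; find it by feel. A tray is firmly home once it bears with 5 N or more beyond its sliding drag.
- tray: Loose open cardboard tray, 200 deep (x), 125 wide, 65 high (mm), front 100 to 170 mm inside the rack's origin in either lane, turned up to 0.04 rad. Origin: centre of underside; x to its back, front face x = -100. Front wall 8 thick, its top edge is the lip; behind it a free pocket 58 long, 61 deep, then the insert, 42 high. 0.4 to 0.75 kg, slides at 2 to 5.5 N. Over 18 N of hook tears the lip.
- tray_lip (a point): Middle of the top of the tray's front wall: halfway through its 8 mm thickness, 65 mm above the tray's underside. Axes as the tray's.
- closed_carton: Bystander: taped-up brown carton 200 x 120 x 115 high (mm) standing in the other lane. Origin: centre of its underside.
- tape_dispenser: Bystander: grey desk tape dispenser with a roll, 170 x 62 x 91 mm, loose on the bench. Origin: centre of its underside.
- empty_box: Bystander: small open brown box 150 x 120 x 50 mm, loose on the bench. Origin: centre of its underside.

How it is judged:
By the outcome, as a careful person would: the job done as asked, in the order asked, and still so for the second after the job is handed in, with the robot touching nothing.
It also fails if it takes over 72 s, if anything falls off the work surface, if the arm or the gripper's body presses on something with over 40 N, if the wrist force passes 120 N, or if a joint passes its speed limit or range.

## Robot

A 6-joint arm with a two-finger parallel gripper is mounted at the origin on the work surface. World frame = base frame: x ahead of the robot, y to its left, z up, the work surface at z = 0. Lengths are in mm, angles in rad, forces in N, time in s.
With the tool pointing down it reaches from about 300 to 775 mm from the base axis. Payload 14.6 kg.
Tool frame: the origin (TCP) lies at the very end of the fingers, on their centre line; the grasp point (between the pads) lies 19 mm behind it; z points along the fingers, y is the direction in which the jaws open and shut (so a half turn about z gives the same grasp; the last joint's range is limited). The gripper opens to 94 mm and grips with 3 to 60 N. Pads are 16 mm wide; open, the fingers measure 119 mm over their backs; the gripper's body (75 mm by 177 mm) begins 78 mm behind the grasp point.
Start: joints at [1.153, 0.3, 1.521, -0, 1.321, -0.067], TCP at [189.004, 516.495, 205.446] pointing down, gripper open.
Joint ranges: [-3.03, 3.03], [-0.79, 2.21], [0.23, 2.52], [-1.04, 4.18], [0, 3.07], [-2.55, 2.55]. Speed limits (rad/s): [2.22, 2.22, 2.57, 3.14, 3.14, 3.14].

## Interface

Orientations are given as [roll, pitch, yaw] about the fixed x, y, z axes, in that order (R = Rz(yaw) Ry(pitch) Rx(roll)).
In Python, from cell import manip gives the robot as it stands.
- The arm moves only by the shell command python3 -m pendant 'ROWS' [FORCE]. ROWS is JSON, a list of rows, each an object with "claw": the finger opening in m, from 0 to 0.094; "delta_pos": the shift along the tool's x, y, z in m, a list of three; "rotation": the turn, a rotation vector about the tool's x, y, z in rad, a list of three. A call has 1 to 10 rows; each row is the pose to reach, as a shift and turn from the pose measured when the call began, along the tool's axes at that moment; what a row does not reach only later rows make up. A row lasts 1/8 s, in which the tool goes at most 62.5 mm and 10.7 degrees, less where a joint would pass 70% of its speed; a pose out of reach is approached as far as the arm can. A call with a gripper value outside its range is refused whole. The fingers move at their own pace and stop on an object; FORCE is the grip in N (left out, the last holds). Time passes only in rows, so rows that repeat a pose let the fingers close. It gives the time, the measured TCP pose, the force and the opening at its end, in the units of the state.
- manip.read_state(): the state, without advancing time (a new reading comes with each control period).
- manip.camera(name): name is "scene" or "top" or "wrist"; returns the picture (480x640x3 uint8, red, green, blue); there is no depth.
- manip.camera_model(name): a dict with "fx", "fy", "cx", "cy" (pixels), "cam_to_world" (4x4, takes a point from camera to world coordinates); the wrist camera has in their place "T_tool_cam" (4x4, takes a point from camera to tool coordinates, whose origin is the TCP and whose axes are the flange's). Camera axes: x right, y up, looking along -z (the intrinsics and any distortion apply to the point x, -y, -z); pixel columns grow to the right and rows downward; lengths in mm; the calibration is good to about 2 mm. A picture is of the moment at which its call begins: read the wrist's pose just before it. camera_model takes no time and is no camera call.
- manip.sign_off(): hands the job in, once; it reports no verdict.
The state is a dict: "clock": time; "joints": joint angles; "qd": joint speeds; "effort": joint torques, N m; "eef_pos": TCP position; "eef_rot": TCP orientation; "wrist_force": force on the tool from outside, world axes, zero at the start; "moment": the same for the moment, N m; "finger_gap": finger opening in mm.
Only numpy, scipy, OpenCV 4.12 (cv2) and the standard library are available. Lean on these libraries where they do the work, as an engineer would, in place of code of your own. Each camera call takes 0.05 s, during which the arm holds its last target.

## Working session

There is one attempt and no reset: what is moved stays moved. The work goes in short steps, Python scripts to look and compute and a shell command to move; the robot and the scene stay as the last step left them, time stands still between calls to the robot, and variables do not carry over. Pictures are saved under pics/ and viewed, and the job is handed in when it is done.

```bash
mkdir -p pics; ls; python3 - <<'E'
from cell import manip
import cv2
print(manip.read_state())
for n in ("scene","top","wrist"):
    cv2.imwrite(f"pics/{n}0.png",manip.camera(n)[:,:,::-1])
    print(n,manip.camera_model(n))
E
```

```text
pics
{'clock': 0.0, 'joints': array([ 1.15336710e+00,  3.00486357e-01,  1.52163487e+00,  5.38728082e-06,
        1.32070315e+00, -6.65781764e-02]), 'qd': array([-1.50594883e-03, -7.67867762e-04,  1.95993646e-04,  8.00020687e-05,
       -1.34293087e-03,  6.25497774e-05]), 'effort': array([ 1.77947327e-04, -5.31790280e+01, -3.52749324e+01,  7.08754733e-02,
        2.42581952e-02, -9.21481796e-05]), 'eef_pos': array([188.90704558, 516.23515036, 204.8552141 ]), 'eef_rot': array([-3.14036401e+00, -8.71516411e-05,  2.79074022e+00]), 'wrist_force': array([-0.60858954,  0.11690967, -0.72620343]), 'moment': array([ 0.00581248, -0.00857535,  0.01735095]), 'finger_gap': 94.23142138000685}
scene {'fx': 555.1930762864581, 'fy': 555.1930762864581, 'cx': 319.9249355772722, 'cy': 242.86753973918644, 'cam_to_world': array([[ 9.30904838e-02, -7.18381128e-01,  6.89393006e-01,
         1.61614892e+03],
       [ 9.95551147e-01,  7.72861647e-02, -5.38958409e-02,
        -1.53910663e+02],
       [-1.45627865e-02,  6.91343188e-01,  7.22379763e-01,
         1.15294055e+03],
       [ 0.00000000e+00,  0.000000
[... 279 characters left out ...]
-01, -4.55448394e-03, -1.03800073e-02,
        -9.10181155e+01],
       [-1.07636349e-02,  9.43860871e-02,  9.95477479e-01,
         1.25613918e+03],
       [ 0.00000000e+00,  0.00000000e+00,  0.00000000e+00,
         1.00000000e+00]])}
wrist {'fx': 380.6407673744808, 'fy': 380.6407673744808, 'cx': 320.34161739619594, 'cy': 245.2468980461097, 'T_tool_cam': array([[-2.75539668e-04,  9.58338698e-01,  2.85634144e-01,
         8.32896846e+01],
       [ 9.99999569e-01,  5.17232585e-04, -7.70721768e-04,
        -8.20507968e-01],
       [-8.86351782e-04,  2.85633809e-01, -9.58338428e-01,
        -1.78445625e+02],
       [ 0.00000000e+00,  0.00000000e+00,  0.00000000e+00,
         1.00000000e+00]])}
```

View pics/scene0.png

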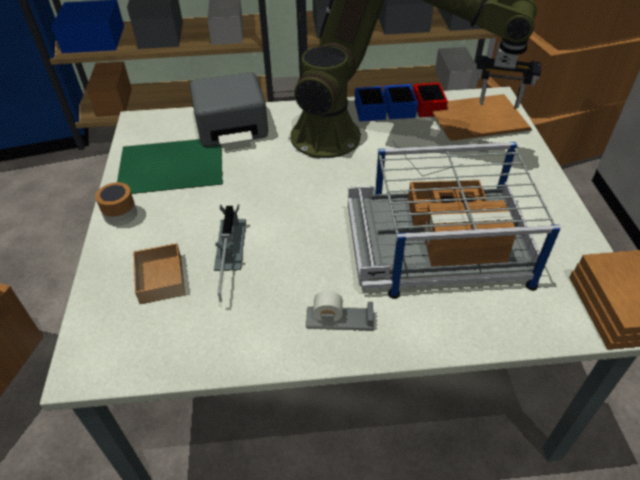

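View pics/top0.png

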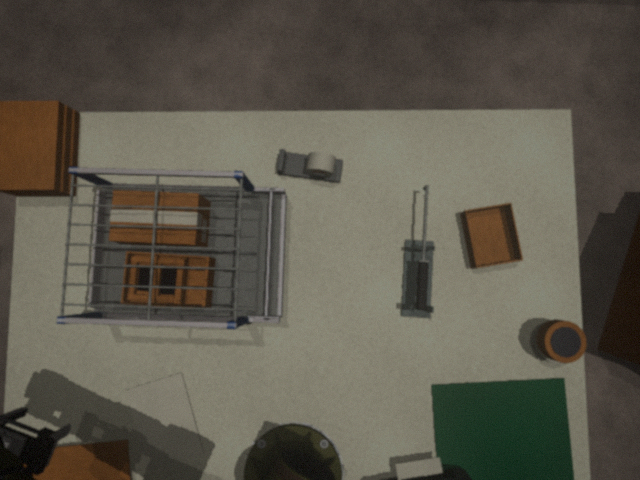

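View pics/wrist0.png

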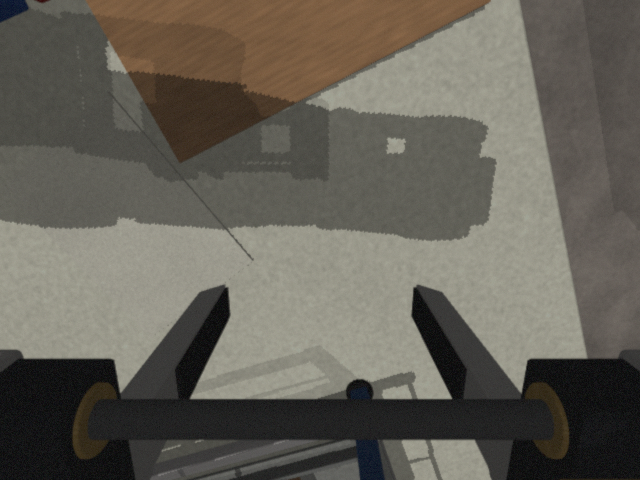

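```bash
python3 - <<'E'
import cv2
t=cv2.imread("pics/top0.png");s=cv2.imread("pics/scene0.png")
def c(im,x,y,w,h,k,n): cv2.imwrite(f"pics/{n}.png",cv2.convertScaleAbs(cv2.resize(im[y:y+h,x:x+w],None,fx=k,fy=k,interpolation=cv2.INTER_CUBIC),alpha=1.3,beta=15))
c(t,385,175,80,150,4,"t_hook");c(t,55,160,240,175,3.3,"t_rack");c(s,200,190,60,120,5,"s_hook");c(s,340,140,220,160,3.6,"s_rack")
E
```

```text
(no output)
```

View pics/t_hook.png

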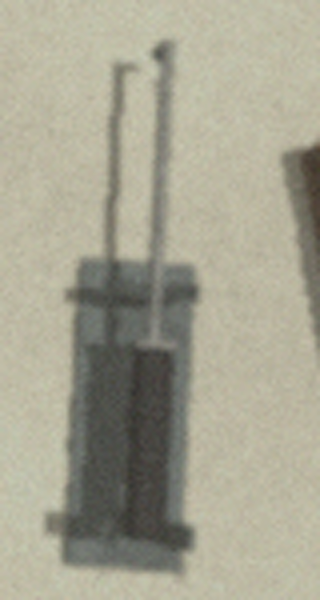

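View pics/t_rack.png

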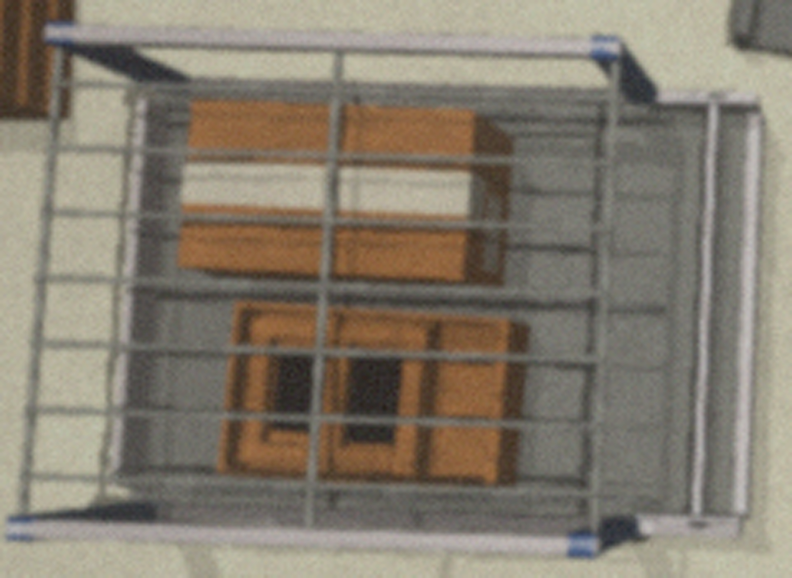

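View pics/s_hook.png

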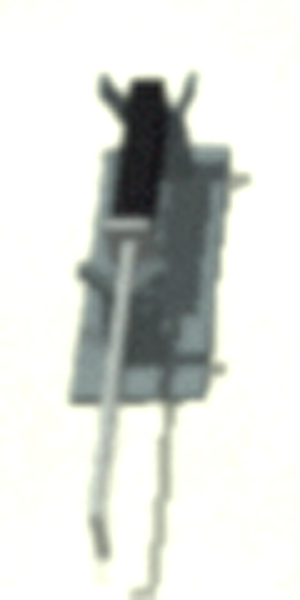

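View pics/s_rack.png

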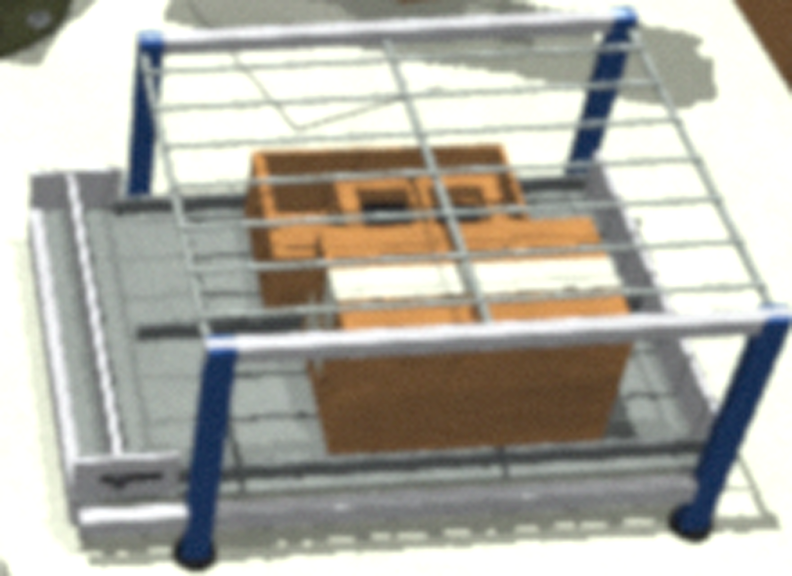

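```bash
python3 - <<'E'
import cv2
t=cv2.imread("pics/top0.png");s=cv2.imread("pics/scene0.png")
def c(im,x,y,w,h,k,n): cv2.imwrite(f"pics/{n}.png",cv2.convertScaleAbs(cv2.resize(im[y:y+h,x:x+w],None,fx=k,fy=k,interpolation=cv2.INTER_CUBIC),alpha=1.5,beta=15))
c(t,115,240,110,75,7,"t_tray");c(s,400,170,100,70,8,"s_tray")
E
```

```text
(no output)
```

View pics/t_tray.png

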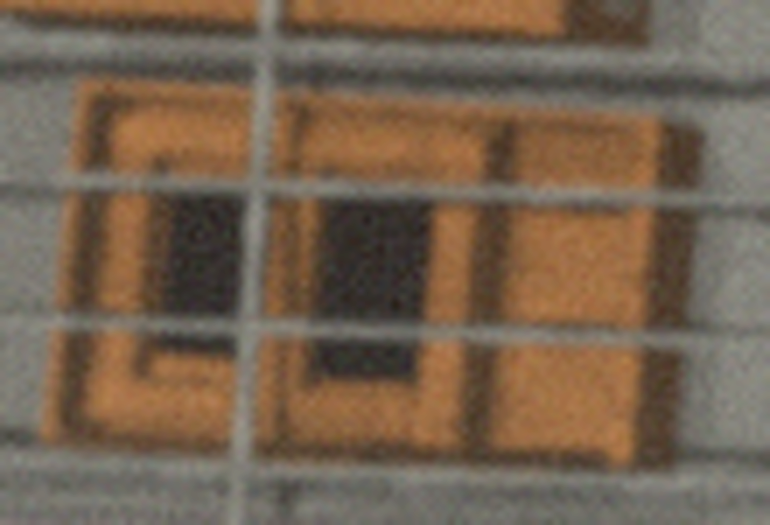

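View pics/s_tray.png

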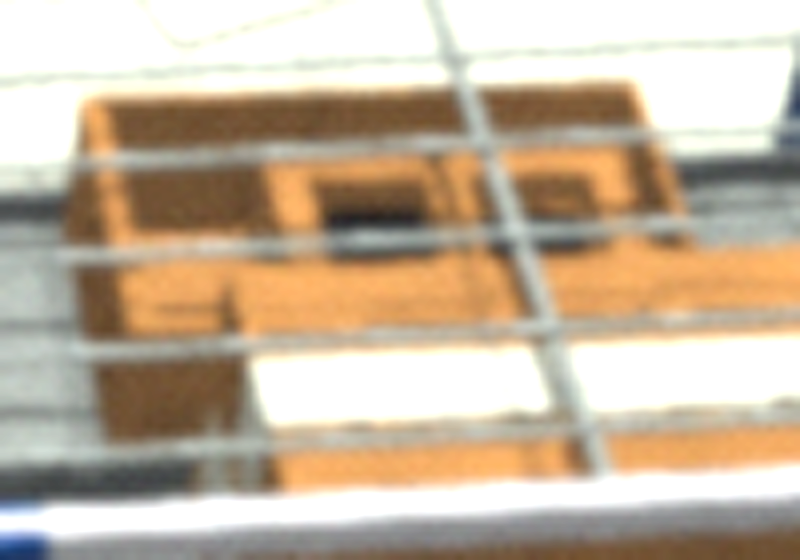

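```bash
cat > h.py <<'E'
import numpy as np, cv2
from scipy.optimize import least_squares
from scipy.spatial.transform import Rotation as R
from cell import manip
M={n:manip.camera_model(n) for n in("scene","top")}
def proj(n,P):
    m=M[n];T=np.linalg.inv(m["cam_to_world"]);p=T[:3,:3]@np.asarray(P,float)+T[:3,3]
    return np.array([m["fx"]*p[0]/-p[2]+m["cx"],m["fy"]*-p[1]/-p[2]+m["cy"]])
def w(n,uv,z):
    m=M[n];T=m["cam_to_world"];d=T[:3,:3]@np.array([(uv[0]-m["cx"])/m["fx"],-(uv[1]-m["cy"])/m["fy"],-1])
    o=T[:3,3];return (o+d*(z-o[2])/d[2])[:3]
def fit(obs,x0):
    f=lambda q:np.concatenate([proj(n,[q[0]+np.cos(q[2])*p[0]-np.sin(q[2])*p[1],q[1]+np.sin(q[2])*p[0]+np.cos(q[2])*p[1],p[2]])-np.array(uv) for n,p,uv in obs])
    s=least_squares(f,x0,x_scale=[100,100,.1]);return s.x,s.fun.reshape(-1,2).round(1)
E
python3 - <<'E'
from h import *
a=lambda u,v:(u/3.3+55,v/3.3+160)
b=lambda u,v:(u/3.6+340,v/3.6+140)
obs=[("top",(62,-165,222),a(605,47)),("top",(62,165,222),a(583,544)),("scene",(62,165,222),b(150,38)),("scene",(62,-165,222),b(222,345)),("scene",(62,-165,0),b(195,553))]
r,e=fit(obs,[400,100,1.57]);print("rack",r.round(3),e.tolist())
a=lambda u,v:(u/7+115,v/7+240)
b=lambda u,v:(u/8+400,v/8+170)
obs=[("top",(-100,-62.5,125),a(660,112)),("top",(-100,62.5,125),a(634,467)),("top",(100,-62.5,125),a(80,78)),("top",(100,62.5,125),a(43,440)),
("top",(-100,-62.5,60),a(697,125)),("top",(-100,62.5,60),a(675,467)),
("scene",(-100,62.5,125),b(84,98)),("scene",(-100,-62.5,125),b(128,333)),("scene",(100,62.5,125),b(635,82))]
t,e=fit(obs,[400,200,1.57]);print("tray",t.round(3),e.tolist())
c,s=np.cos(r[2]),np.sin(r[2]);Rr=np.array([[c,s],[-s,c]])
print("tray in rack",Rr@(t[:2]-r[:2]),t[2]-r[2])
k=[np.cos(t[2]),np.sin(t[2])];print("lip world",t[:2]-96*np.array(k))
d=lambda u,v:(u/3.3+55,v/3.3+160)
for u,v,z in((757,107,60),(740,515,60),(713,100,100),(697,515,100),(703,515,100)):
    print("stop/edge rackxy",Rr@(w("top",d(u,v),z)[:2]-r[:2]))
# hook
a=lambda u,v:(u/4+385,v/4+175)
b=lambda u,v:(u/5+200,v/5+190)
obs=[("top",(60,11,84),a(133,343)),("top",(60,-11,84),a(175,343)),("top",(254,0,70),a(165,43)),
("scene",(-60,11,84),b(163,80)),("scene",(-60,-11,84),b(134,80)),("scene",(250,0,34),b(104,556)),("scene",(250,0,74),b(97,515))]
h,e=fit(obs,[450,-300,0]);print("hook",h.round(3),e.tolist())
obs=[("top",(250,0,70),a(163,48)),("top",(60,0,84),a(154,345)),("top",(-50,0,0),a(125,565))]
# cradle base corners
obs=[("top",(x,y,0),a(u,v)) for x,y,u,v in((125,37.5,80,260),(125,-37.5,192,265),(-75,37.5,64,562),(-75,-37.5,182,572))]
print("cradle base(offset unknown)",fit(obs,[450,-300,0]))
E
```

```text
rack [555.246  50.278   1.544] [[-0.8, -0.7], [-0.3, -0.5], [-0.5, -0.8], [-0.4, -1.1], [-0.6, 0.2]]
tray [490.544 295.4     1.509] [[-0.2, -0.7], [-0.7, 1.4], [-0.5, -0.7], [-0.3, 0.2], [0.9, -1.1], [0.1, 0.0], [-1.0, -0.5], [0.1, 0.0], [-0.1, -0.7]]
tray in rack [243.29974454  71.24846964] -0.03507198052048066
lip world [484.60740338 199.58405419]
stop/edge rackxy [ -27.56489529 -155.7607743 ]
stop/edge rackxy [-24.35491112 156.18713033]
stop/edge rackxy [   1.63053324 -152.72226789]
stop/edge rackxy [  3.03225051 154.14960541]
stop/edge rackxy [ -1.34532341 154.04463682]
hook [ 4.75599e+02 -3.21815e+02 -7.20000e-02] [[0.7, -1.1], [-0.9, -0.5], [-0.2, -2.2], [0.8, -1.9], [-1.1, -1.7], [0.2, -0.3], [-0.7, -2.0]]
cradle base(offset unknown) (array([ 4.66214865e+02, -3.24497810e+02, -6.55336225e-02]), array([[-0.2, -0.3],
       [ 0.2,  0.1],
       [ 0.3,  0.4],
       [-0.4, -0.2]]))
```

```bash
cat >> h.py <<'E'
def go(x,y,z,psi,n=1):
    s=manip.read_state();C=R.from_euler("xyz",s["eef_rot"])
    D=R.from_euler("xyz",[np.pi,0,psi])
    d=C.inv().apply(np.array([x,y,z])-s["eef_pos"])/1000;r=(C.inv()*D).as_rotvec()
    print("t",round(s["clock"],2),"pos",s["eef_pos"].round(1),"rot",s["eef_rot"].round(3),"F",s["wrist_force"].round(1),"M",s["moment"].round(2),"gap",s["finger_gap"].round(1),"j",s["joints"].round(2))
    for k in range(1,n+1): print("d",(d*k/n).round(4).tolist(),"r",(r*k/n).round(3).tolist())
E
python3 -c "
from h import *
go(189,516.5,300,2.79)
h=np.array([475.6,-321.8]);a=-.07;print(h+10*np.array([np.cos(a),np.sin(a)]))
go(485.6,-322.5,300,-.07,16)"
```

```text
Traceback (most recent call last):
  File "h.py", line 19, in go
    print("t",round(s["clock"],2),"pos",s["eef_pos"].round(1),"rot",s["eef_rot"].round(3),"F",s["wrist_force"].round(1),"M",s["moment"].round(2),"gap",s["finger_gap"].round(1),"j",s["joints"].round(2))
                                                                                                                                                       ^^^^^^^^^^^^^^^^^^^^^
AttributeError: 'float' object has no attribute 'round'
```

```bash
sed -i 's/s\["finger_gap"\].round(1)/round(s["finger_gap"],1)/' h.py
python3 -c "
from h import *
go(189,516.5,300,2.79)
h=np.array([475.6,-321.8]);a=-.07;print(h+10*np.array([np.cos(a),np.sin(a)]))
go(485.6,-322.5,300,-.07,16)"
```

```text
t 0.15 pos [188.9 516.3 205. ] rot [-3.141 -0.     2.791] F [ 0.9  0.5 -1. ] M [-0.03  0.03  0.03] gap 93.9 j [ 1.15  0.3   1.52 -0.    1.32 -0.07]
d [-0.0, 0.0001, -0.095] r [-0.001, -0.0, 0.001]
[ 485.57551    -322.49942847]
t 0.15 pos [188.9 516.3 205. ] rot [-3.141 -0.     2.791] F [ 0.9  0.5 -1. ] M [-0.03  0.03  0.03] gap 93.9 j [ 1.15  0.3   1.52 -0.    1.32 -0.07]
d [-0.0354, -0.0429, -0.0059] r [-0.0, 0.0, 0.179]
d [-0.0709, -0.0857, -0.0118] r [-0.0, 0.0, 0.358]
d [-0.1063, -0.1286, -0.0177] r [-0.0, 0.0, 0.536]
d [-0.1417, -0.1715, -0.0236] r [-0.0, 0.0, 0.715]
d [-0.1771, -0.2143, -0.0295] r [-0.0, 0.0, 0.894]
d [-0.2126, -0.2572, -0.0354] r [-0.0, 0.0, 1.073]
d [-0.248, -0.3001, -0.0413] r [-0.0, 0.001, 1.252]
d [-0.2834, -0.3429, -0.0472] r [-0.0, 0.001, 1.43]
d [-0.3189, -0.3858, -0.0531] r [-0.0, 0.001, 1.609]
d [-0.3543, -0.4287, -0.059] r [-0.0, 0.001, 1.788]
d [-0.3897, -0.4715, -0.0649] r [-0.0, 0.001, 1.967]
d [-0.4251, -0.5144, -0.0708] r [-0.0, 0.001, 2.146]
d [-0.4606, -0.5573, -0.0767] r [-0.0, 0.001, 2.324]
d [-0.496, -0.6002, -0.0826] r [-0.0, 0.001, 2.503]
d [-0.5314, -0.643, -0.0885] r [-0.0, 0.001, 2.682]
d [-0.5668, -0.6859, -0.0944] r [-0.0, 0.001, 2.861]
```

```bash
python3 -m pendant '[{"claw":0.094,"delta_pos":[0,0,-0.05],"rotation":[0,0,0]},{"claw":0.094,"delta_pos":[0,0,-0.1],"rotation":[0,0,0]},{"claw":0.094,"delta_pos":[-0.035,-0.043,-0.1],"rotation":[0,0,0.18]},{"claw":0.094,"delta_pos":[-0.071,-0.086,-0.1],"rotation":[0,0,0.36]},{"claw":0.094,"delta_pos":[-0.106,-0.129,-0.1],"rotation":[0,0,0.535]},{"claw":0.094,"delta_pos":[-0.142,-0.171,-0.1],"rotation":[0,0,0.715]},{"claw":0.094,"delta_pos":[-0.177,-0.214,-0.1],"rotation":[0,0,0.894]},{"claw":0.094,"delta_pos":[-0.213,-0.257,-0.1],"rotation":[0,0,1.073]},{"claw":0.094,"delta_pos":[-0.248,-0.3,-0.1],"rotation":[0,0,1.252]},{"claw":0.094,"delta_pos":[-0.283,-0.343,-0.1],"rotation":[0,0,1.43]}]' 20; python3 -c "
from h import *
go(485.6,-322.5,200,-.07,8)"
```

```text
clock: 1.4
eef_pos: [337.0, 95.3, 305.4]
eef_rot: [3.141, 0.001, 1.355]
wrist_force: [0.2, 0.5, -0.4]
finger_gap: 94.3
t 1.4 pos [337.   95.3 305.4] rot [3.141e+00 1.000e-03 1.355e+00] F [ 0.2  0.5 -0.4] M [-0.04  0.05 -0.01] gap 94.3 j [ 0.17 -0.23  1.84 -0.    1.53  0.39]
d [-0.047, 0.0293, 0.0132] r [0.0, 0.0, 0.178]
d [-0.0941, 0.0586, 0.0264] r [0.0, 0.0, 0.356]
d [-0.1411, 0.088, 0.0396] r [0.0, 0.0, 0.534]
d [-0.1881, 0.1173, 0.0529] r [0.0, 0.0, 0.713]
d [-0.2352, 0.1466, 0.0661] r [0.0, 0.0, 0.891]
d [-0.2822, 0.1759, 0.0793] r [0.001, 0.0, 1.069]
d [-0.3292, 0.2053, 0.0925] r [0.001, 0.0, 1.247]
d [-0.3763, 0.2346, 0.1057] r [0.001, 0.0, 1.425]
```

```bash
python3 -m pendant '[{"claw":0.094,"delta_pos":[-0.047,0.029,0],"rotation":[0,0,0.178]},{"claw":0.094,"delta_pos":[-0.094,0.059,0],"rotation":[0,0,0.356]},{"claw":0.094,"delta_pos":[-0.141,0.088,0.01],"rotation":[0,0,0.534]},{"claw":0.08,"delta_pos":[-0.188,0.117,0.03],"rotation":[0,0,0.713]},{"claw":0.07,"delta_pos":[-0.235,0.147,0.05],"rotation":[0,0,0.891]},{"claw":0.07,"delta_pos":[-0.282,0.176,0.07],"rotation":[0,0,1.069]},{"claw":0.07,"delta_pos":[-0.329,0.205,0.09],"rotation":[0,0,1.247]},{"claw":0.07,"delta_pos":[-0.376,0.2346,0.1057],"rotation":[0,0,1.425]},{"claw":0.07,"delta_pos":[-0.376,0.2346,0.1057],"rotation":[0,0,1.425]},{"claw":0.07,"delta_pos":[-0.376,0.2346,0.1057],"rotation":[0,0,1.425]}]'; python3 - <<'E'
from h import *
go(485.6,-322.5,120,-.07)
cv2.imwrite("pics/w1.png",manip.camera("wrist")[:,:,::-1])
E
```

```text
clock: 2.65
eef_pos: [485.5, -321.9, 199.9]
eef_rot: [3.141, 0.0, -0.069]
wrist_force: [-0.2, 0.4, 0.2]
finger_gap: 70.1
t 2.65 pos [ 485.5 -321.9  199.9] rot [ 3.141  0.    -0.069] F [-0.2  0.4  0.2] M [ 0.01  0.15 -0.05] gap 70.1 j [-0.65  0.38  1.43 -0.    1.33  0.99]
d [0.0001, 0.0006, 0.0799] r [0.0, 0.0, 0.001]
```

View pics/w1.png

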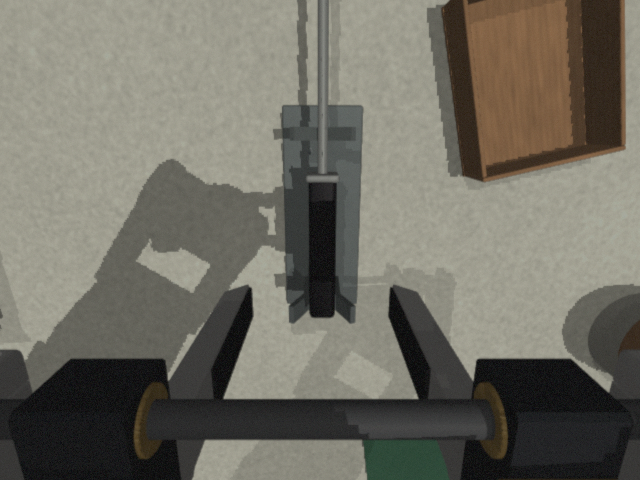

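```bash
cat >> h.py <<'E'
def ww(uv,z,s=None):
    s=s or manip.read_state();m=manip.camera_model("wrist");T=np.eye(4);T[:3,:3]=R.from_euler("xyz",s["eef_rot"]).as_matrix();T[:3,3]=s["eef_pos"]
    T=T@m["T_tool_cam"];d=T[:3,:3]@np.array([(uv[0]-m["cx"])/m["fx"],-(uv[1]-m["cy"])/m["fy"],-1]);o=T[:3,3]
    return o+d*(z-o[2])/d[2]
E
python3 - <<'E'
from h import *
f=ww((322.5,182),84);b=ww((322,308),84);bb=ww((322,317),56);r=ww((323,2),74);r1=ww((322,172),74)
print(f,b,bb,r,r1)
for p,q in((f,b),(r,r1)):print(np.arctan2(*(p-q)[[1,0]]),np.hypot(*(p-q)[:2]))
a=-.07;u=np.array([np.cos(a),np.sin(a)]);print("origin",f[:2]-60*u)
for c in ((283,106),(363,106)): print(ww(c,0))
E
```

```text
[ 532.11575599 -327.10777505   84.        ] [ 425.92431977 -319.57199929   84.        ] [ 403.13715398 -318.15809665   56.        ] [ 656.30998565 -335.83070615   74.        ] [ 538.74362463 -327.21086254   74.        ]
-0.07084529891873084 106.45848506389454
-0.07318800505732316 117.88193647586641
origin [ 472.26269597 -322.91120421]
[ 594.84606948 -294.67996075    0.        ]
[ 589.71837693 -369.4660845     0.        ]
```

```bash
python3 -m pendant '[{"claw":0.06,"delta_pos":[-0.001,0.001,0.05],"rotation":[0,0,0.003]},{"claw":0.05,"delta_pos":[-0.001,0.001,0.1],"rotation":[0,0,0.003]},{"claw":0.05,"delta_pos":[-0.001,0.001,0.135],"rotation":[0,0,0.003]},{"claw":0.05,"delta_pos":[-0.001,0.001,0.148],"rotation":[0,0,0.003]},{"claw":0.05,"delta_pos":[-0.001,0.001,0.148],"rotation":[0,0,0.003]},{"claw":0.03,"delta_pos":[-0.001,0.001,0.148],"rotation":[0,0,0.003]},{"claw":0.015,"delta_pos":[-0.001,0.001,0.148],"rotation":[0,0,0.003]},{"claw":0.015,"delta_pos":[-0.001,0.001,0.148],"rotation":[0,0,0.003]},{"claw":0.015,"delta_pos":[-0.001,0.001,0.148],"rotation":[0,0,0.003]},{"claw":0.015,"delta_pos":[-0.001,0.001,0.148],"rotation":[0,0,0.003]}]' 55; python3 - <<'E'
from h import *
go(485.6,-322.5,120,-.07)
cv2.imwrite("pics/w2.png",manip.camera("wrist")[:,:,::-1])
E
```

```text
clock: 3.95
eef_pos: [484.9, -322.8, 53.1]
eef_rot: [3.14, -0.001, -0.071]
wrist_force: [-1.6, 1.2, 5.5]
finger_gap: 22.0
t 3.95 pos [ 484.9 -322.8   53.1] rot [ 3.14e+00 -1.00e-03 -7.10e-02] F [-1.6  1.2  5.5] M [ 0.13  0.34 -0.15] gap 22.0 j [-0.65  0.53  1.57 -0.    1.04  0.99]
d [0.0008, -0.0003, -0.0669] r [0.001, -0.001, -0.001]
```

View pics/w2.png

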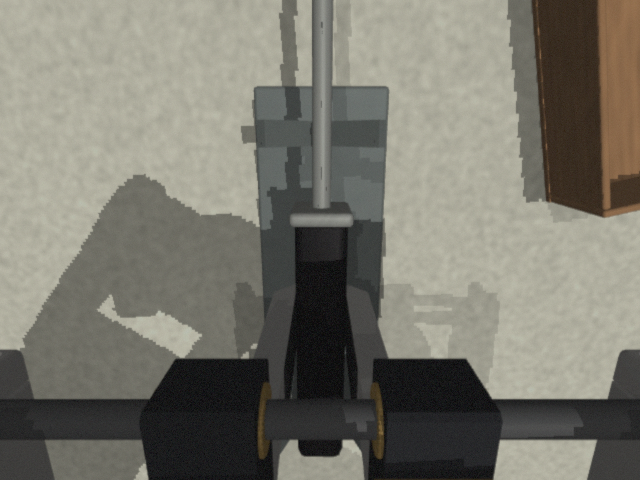

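```bash
python3 -m pendant '[{"claw":0.015,"delta_pos":[0,0,-0.01],"rotation":[0,0,0]},{"claw":0.015,"delta_pos":[0,0,-0.03],"rotation":[0,0,0]},{"claw":0.015,"delta_pos":[0,0,-0.06],"rotation":[0,0,0]},{"claw":0.015,"delta_pos":[0,0,-0.09],"rotation":[0,0,0]},{"claw":0.015,"delta_pos":[0,0,-0.115],"rotation":[0,0,0]},{"claw":0.015,"delta_pos":[0,0,-0.13],"rotation":[0,0,0]},{"claw":0.015,"delta_pos":[0,0,-0.13],"rotation":[0,0,0]}]'; python3 - <<'E'
from h import *
go(475.5,-240,165,1.544,10)
cv2.imwrite("pics/w3.png",manip.camera("wrist")[:,:,::-1])
E
```

```text
clock: 4.88
eef_pos: [484.9, -322.8, 183.8]
eef_rot: [3.14, -0.002, -0.071]
wrist_force: [-0.5, -0.4, -1.4]
finger_gap: 21.7
t 4.88 pos [ 484.9 -322.8  183.8] rot [ 3.14e+00 -2.00e-03 -7.10e-02] F [-0.5 -0.4 -1.4] M [-0.02  0.22  0.  ] gap 21.7 j [-0.65  0.39  1.45 -0.    1.3   0.99]
d [-0.0015, -0.0082, 0.0019] r [0.0, -0.0, -0.162]
d [-0.0031, -0.0164, 0.0037] r [0.001, -0.0, -0.323]
d [-0.0046, -0.0246, 0.0056] r [0.001, -0.0, -0.485]
d [-0.0061, -0.0328, 0.0074] r [0.001, -0.0, -0.646]
d [-0.0077, -0.041, 0.0093] r [0.002, -0.0, -0.808]
d [-0.0092, -0.0492, 0.0111] r [0.002, -0.0, -0.969]
d [-0.0107, -0.0573, 0.013] r [0.002, -0.0, -1.131]
d [-0.0123, -0.0655, 0.0148] r [0.003, -0.0, -1.292]
d [-0.0138, -0.0737, 0.0167] r [0.003, -0.0, -1.454]
d [-0.0153, -0.0819, 0.0186] r [0.003, -0.0, -1.615]
```

View pics/w3.png

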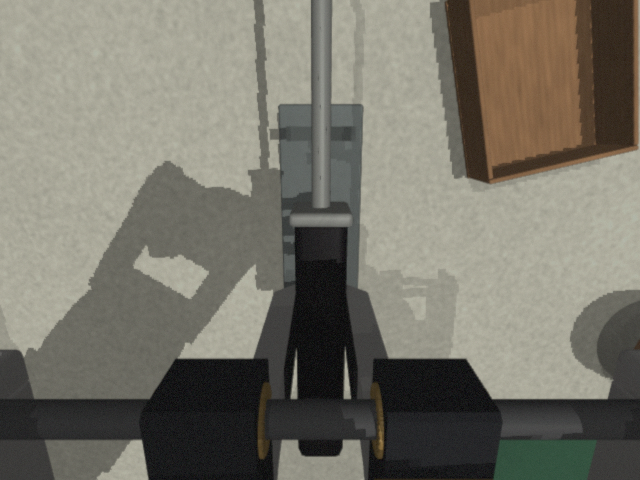

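```bash
python3 -m pendant '[{"claw":0.015,"delta_pos":[-0.001,-0.004,0.001],"rotation":[0,0,-0.08]},{"claw":0.015,"delta_pos":[-0.003,-0.012,0.003],"rotation":[0,0,-0.24]},{"claw":0.015,"delta_pos":[-0.004,-0.022,0.005],"rotation":[0,0,-0.42]},{"claw":0.015,"delta_pos":[-0.006,-0.031,0.007],"rotation":[0,0,-0.6]},{"claw":0.015,"delta_pos":[-0.008,-0.041,0.009],"rotation":[0,0,-0.78]},{"claw":0.015,"delta_pos":[-0.009,-0.049,0.011],"rotation":[0,0,-0.96]},{"claw":0.015,"delta_pos":[-0.011,-0.058,0.013],"rotation":[0,0,-1.14]},{"claw":0.015,"delta_pos":[-0.012,-0.066,0.015],"rotation":[0,0,-1.32]},{"claw":0.015,"delta_pos":[-0.014,-0.074,0.017],"rotation":[0,0,-1.48]},{"claw":0.015,"delta_pos":[-0.0153,-0.0819,0.0186],"rotation":[0,0,-1.6]}]'; python3 -m pendant '[{"claw":0.015,"delta_pos":[0,0,0],"rotation":[0,0,0]},{"claw":0.015,"delta_pos":[0,0,0],"rotation":[0,0,0]}]'; python3 - <<'E'
from h import *
go(475.5,-240,165,1.544)
cv2.imwrite("pics/w4.png",manip.camera("wrist")[:,:,::-1])
s=manip.camera("scene")[:,:,::-1]; t=manip.camera("top")[:,:,::-1]
cv2.imwrite("pics/s4.png",cv2.resize(s[100:320,200:560],None,fx=2.2,fy=2.2,interpolation=cv2.INTER_CUBIC))
cv2.imwrite("pics/t4.png",cv2.resize(t[160:400,100:460],None,fx=2.2,fy=2.2,interpolation=cv2.INTER_CUBIC))
E
```

```text
clock: 6.18
eef_pos: [474.6, -239.3, 162.6]
eef_rot: [-3.141, 0.0, 1.533]
wrist_force: [0.6, 0.2, -2.0]
finger_gap: 21.8
clock: 6.42
eef_pos: [474.5, -239.3, 161.9]
eef_rot: [-3.14, -0.0, 1.531]
wrist_force: [0.0, -0.5, -0.2]
finger_gap: 21.7
t 6.42 pos [ 474.5 -239.3  161.9] rot [-3.14  -0.     1.531] F [ 0.  -0.5 -0.2] M [-0.13  0.08 -0.02] gap 21.7 j [-0.54  0.3   1.63 -0.    1.22 -0.5 ]
d [-0.0006, 0.0011, -0.0031] r [-0.002, -0.0, -0.013]
```

View pics/w4.png

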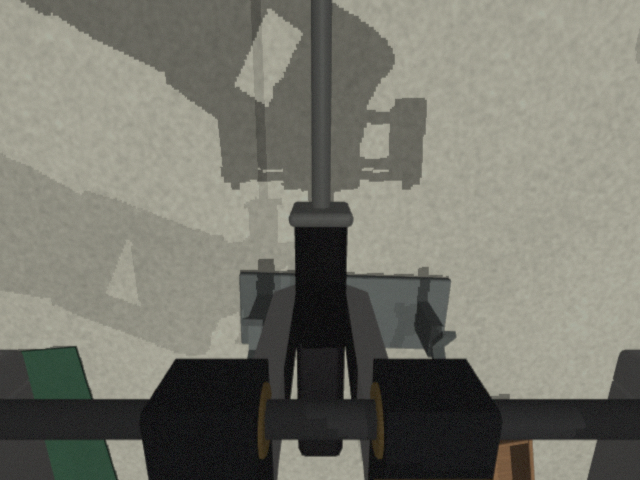

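View pics/s4.png

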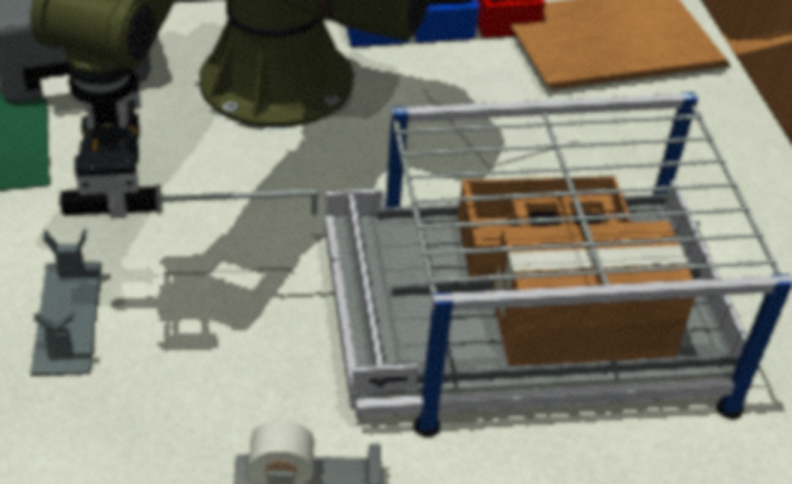

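View pics/t4.png

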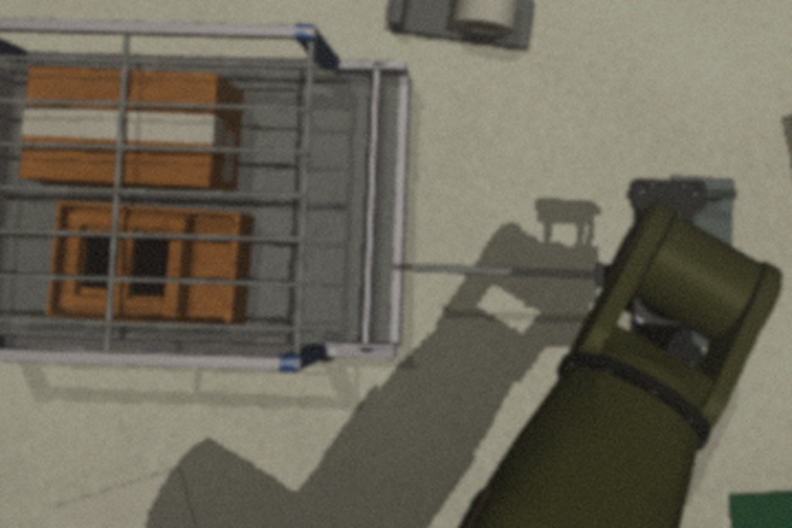

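```bash
python3 - <<'E'
from h import *
for z,n in((179,"axis"),(143,"tip")):
    print(n,(proj("scene",(484,-.5,z))-[200,100])*2.2,(proj("top",(484,-.5,z))-[100,160])*2.2)
print(w("top",(397/2.2+100,267/2.2+160),179))
E
```

```text
axis [314.18671975 190.02833121] [412.80933058 266.795303  ]
tip [313.74604353 212.17856819] [415.66225225 266.95401001]
[483.84944598  15.72157091 179.        ]
```

```bash
python3 - <<'E'
from h import *
s=manip.camera("scene")[:,:,::-1]; t=manip.camera("top")[:,:,::-1]
a=cv2.resize(s[170:220,320:390],None,fx=8,fy=8,interpolation=cv2.INTER_CUBIC)
b=cv2.resize(t[260:310,250:320],None,fx=8,fy=8,interpolation=cv2.INTER_CUBIC)
cv2.imwrite("pics/z4.png",cv2.resize(np.vstack([a,b]),None,fx=.75,fy=.75))
E
```

```text
(no output)
```

View pics/z4.png

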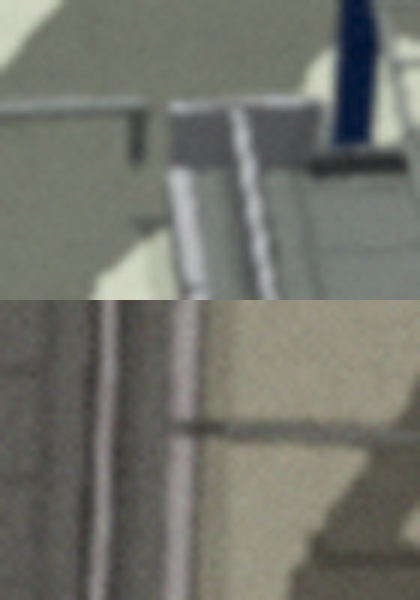

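```bash
python3 -c "
from h import *
go(477.5,-11.6,164,1.544,8)"
```

```text
t 6.67 pos [ 474.6 -239.4  162.5] rot [-3.141  0.     1.532] F [ 0.3 -0.2 -2.2] M [-0.1   0.1  -0.01] gap 21.8 j [-0.54  0.3   1.63 -0.    1.22 -0.5 ]
d [0.0285, -0.0007, -0.0002] r [-0.0, 0.0, -0.001]
d [0.0569, -0.0015, -0.0004] r [-0.0, 0.0, -0.003]
d [0.0854, -0.0022, -0.0006] r [-0.0, 0.0, -0.004]
d [0.1139, -0.003, -0.0008] r [-0.0, 0.0, -0.006]
d [0.1424, -0.0037, -0.001] r [-0.001, 0.0, -0.007]
d [0.1708, -0.0045, -0.0012] r [-0.001, 0.0, -0.009]
d [0.1993, -0.0052, -0.0013] r [-0.001, 0.0, -0.01]
d [0.2278, -0.0059, -0.0015] r [-0.001, 0.0, -0.012]
```

```bash
python3 -m pendant '[{"claw":0.015,"delta_pos":[0.012,0,-0.002],"rotation":[0,0,-0.006]},{"claw":0.015,"delta_pos":[0.04,-0.001,-0.002],"rotation":[0,0,-0.012]},{"claw":0.015,"delta_pos":[0.08,-0.002,-0.002],"rotation":[0,0,-0.012]},{"claw":0.015,"delta_pos":[0.12,-0.003,-0.002],"rotation":[0,0,-0.012]},{"claw":0.015,"delta_pos":[0.16,-0.004,-0.002],"rotation":[0,0,-0.012]},{"claw":0.015,"delta_pos":[0.195,-0.005,-0.002],"rotation":[0,0,-0.012]},{"claw":0.015,"delta_pos":[0.217,-0.006,-0.002],"rotation":[0,0,-0.012]},{"claw":0.015,"delta_pos":[0.228,-0.006,-0.002],"rotation":[0,0,-0.012]},{"claw":0.015,"delta_pos":[0.228,-0.006,-0.002],"rotation":[0,0,-0.012]}]'; python3 - <<'E'
from h import *
go(477.5,-11.6,117,1.544)
cv2.imwrite("pics/w5.png",manip.camera("wrist")[:,:,::-1])
s=manip.camera("scene")[:,:,::-1]; t=manip.camera("top")[:,:,::-1]
cv2.imwrite("pics/s5.png",cv2.resize(s[150:250,380:520],None,fx=5.5,fy=5.5,interpolation=cv2.INTER_CUBIC))
cv2.imwrite("pics/t5.png",cv2.resize(t[230:320,110:240],None,fx=6,fy=6,interpolation=cv2.INTER_CUBIC))
E
```

```text
clock: 7.8
eef_pos: [477.4, -11.0, 164.6]
eef_rot: [-3.141, 0.0, 1.545]
wrist_force: [-1.0, -0.3, -0.9]
finger_gap: 21.8
t 7.8 pos [477.4 -11.  164.6] rot [-3.141  0.     1.545] F [-1.  -0.3 -0.9] M [-0.13  0.08 -0.01] gap 21.8 j [-0.1   0.18  1.77 -0.    1.19 -0.07]
d [-0.0006, 0.0001, 0.0476] r [-0.001, 0.0, 0.001]
```

View pics/w5.png

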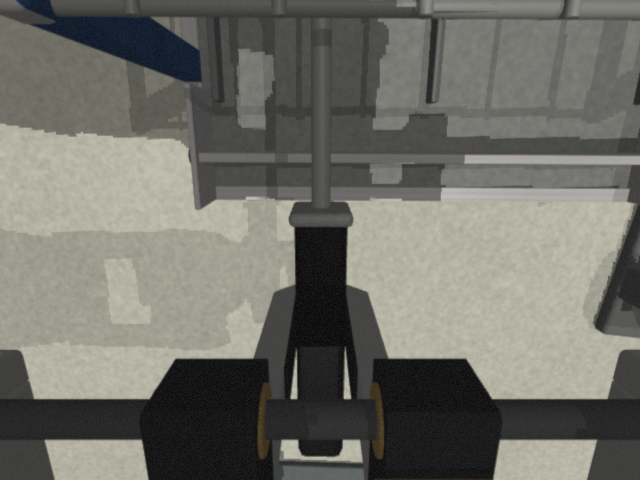

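View pics/s5.png

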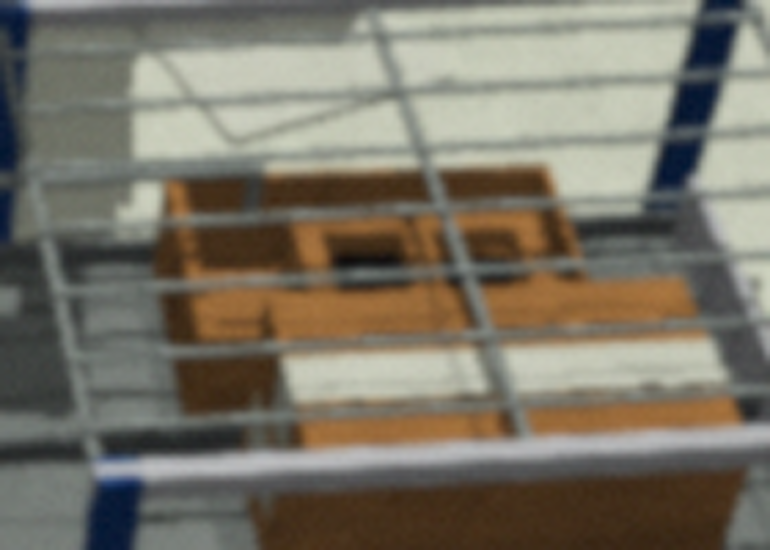

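View pics/t5.png

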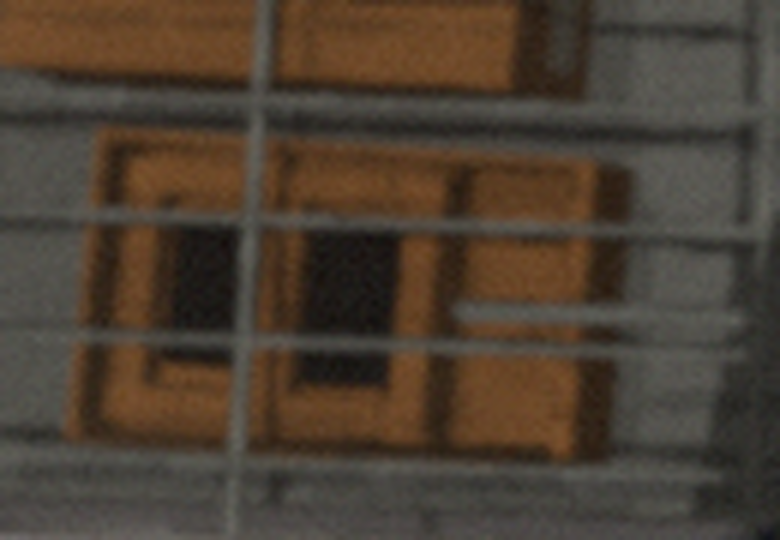

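```bash
python3 - <<'E'
from h import *
L=np.array([477.4,-11.])+239*np.array([np.cos(1.545),np.sin(1.545)]);print(L)
for z in(181.6,145.6):
    print((proj("scene",(*L,z))-[380,150])*5.5,(proj("top",(*L,z))-[110,230])*6)
print(w("top",(186.3,282),181.6)) # outer end at +4
for z in (165,):
  print(w("scene",(255/5.5+380,190/5.5+150),z))
E
```

```text
[483.56463834 227.92048308]
[256.39750285 162.13742315] [457.9111861  310.95427138]
[247.46419688 217.7694776 ] [485.33381262 311.27960592]
[483.17342349 227.95317542 181.6       ]
[485.19270649 228.9381054  165.        ]
```

```bash
python3 -m pendant '[{"claw":0.015,"delta_pos":[0,0,0.005],"rotation":[0,0,0]},{"claw":0.015,"delta_pos":[0,0,0.015],"rotation":[0,0,0]},{"claw":0.015,"delta_pos":[0,0,0.025],"rotation":[0,0,0]},{"claw":0.015,"delta_pos":[0,0,0.035],"rotation":[0,0,0]},{"claw":0.015,"delta_pos":[0,0,0.042],"rotation":[0,0,0]},{"claw":0.015,"delta_pos":[0,0,0.045],"rotation":[0,0,0]},{"claw":0.015,"delta_pos":[0,0,0.045],"rotation":[0,0,0]},{"claw":0.015,"delta_pos":[0,0,0.045],"rotation":[0,0,0]}]'  60; python3 - <<'E'
from h import *
go(477.5,-11.6,117,1.544)
s=manip.camera("scene")[:,:,::-1]
cv2.imwrite("pics/s6.png",cv2.resize(s[150:250,380:520],None,fx=5.5,fy=5.5,interpolation=cv2.INTER_CUBIC))
E
```

```text
clock: 8.95
eef_pos: [477.6, -12.0, 119.8]
eef_rot: [-3.141, 0.0, 1.544]
wrist_force: [-0.2, -0.5, -1.5]
finger_gap: 21.6
t 8.95 pos [477.6 -12.  119.8] rot [-3.141  0.     1.544] F [-0.2 -0.5 -1.5] M [-0.11  0.06 -0.05] gap 21.6 j [-0.1   0.23  1.82 -0.    1.09 -0.07]
d [0.0004, -0.0001, 0.0028] r [-0.0, 0.0, -0.0]
```

View pics/s6.png

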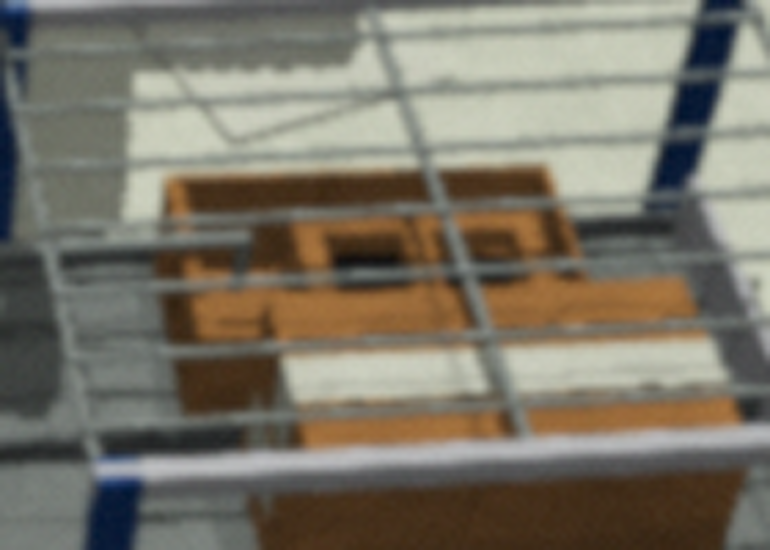

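```bash
python3 -m pendant '[{"claw":0.015,"delta_pos":[-0.004,0,0],"rotation":[0,0,0]},{"claw":0.015,"delta_pos":[-0.009,0,0],"rotation":[0,0,0]},{"claw":0.015,"delta_pos":[-0.012,0,0],"rotation":[0,0,0]},{"claw":0.015,"delta_pos":[-0.014,0,0],"rotation":[0,0,0]},{"claw":0.015,"delta_pos":[-0.015,0,0],"rotation":[0,0,0]},{"claw":0.015,"delta_pos":[-0.016,0,0],"rotation":[0,0,0]},{"claw":0.015,"delta_pos":[-0.017,0,0],"rotation":[0,0,0]}]'; for i in 1; do python3 -m pendant '[{"claw":0.015,"delta_pos":[-0.001,0,0],"rotation":[0,0,0]},{"claw":0.015,"delta_pos":[-0.002,0,0],"rotation":[0,0,0]}]';python3 -m pendant '[{"claw":0.015,"delta_pos":[-0.001,0,0],"rotation":[0,0,0]},{"claw":0.015,"delta_pos":[-0.002,0,0],"rotation":[0,0,0]}]';python3 -m pendant '[{"claw":0.015,"delta_pos":[-0.001,0,0],"rotation":[0,0,0]},{"claw":0.015,"delta_pos":[-0.002,0,0],"rotation":[0,0,0]}]';python3 -m pendant '[{"claw":0.015,"delta_pos":[-0.001,0,0],"rotation":[0,0,0]},{"claw":0.015,"delta_pos":[-0.002,0,0],"rotation":[0,0,0]}]'; done
```

```text
clock: 9.88
eef_pos: [477.1, -29.0, 119.8]
eef_rot: [-3.141, 0.0, 1.544]
wrist_force: [-0.1, 0.1, -0.3]
finger_gap: 21.4
clock: 10.12
eef_pos: [477.0, -30.9, 119.7]
eef_rot: [-3.141, -0.0, 1.544]
wrist_force: [-0.3, 3.9, -1.8]
finger_gap: 21.6
clock: 10.38
eef_pos: [477.0, -32.8, 119.7]
eef_rot: [-3.141, -0.0, 1.544]
wrist_force: [-0.2, 2.6, -1.4]
finger_gap: 21.8
clock: 10.62
eef_pos: [476.9, -34.8, 119.7]
eef_rot: [-3.141, -0.0, 1.544]
wrist_force: [-0.6, 3.0, -1.6]
finger_gap: 21.8
clock: 10.88
eef_pos: [476.8, -36.9, 119.7]
eef_rot: [-3.141, -0.0, 1.544]
wrist_force: [-0.6, 3.4, -1.4]
finger_gap: 21.1
```

```bash
python3 -m pendant '[{"claw":0.015,"delta_pos":[-0.002,0,0],"rotation":[0,0,0]},{"claw":0.015,"delta_pos":[-0.005,0,0],"rotation":[0,0,0]},{"claw":0.015,"delta_pos":[-0.009,0,0],"rotation":[0,0,0]},{"claw":0.015,"delta_pos":[-0.013,0,0],"rotation":[0,0,0]},{"claw":0.015,"delta_pos":[-0.017,0,0],"rotation":[0,0,0]},{"claw":0.015,"delta_pos":[-0.021,0,0],"rotation":[0,0,0]},{"claw":0.015,"delta_pos":[-0.025,0,0],"rotation":[0,0,0]},{"claw":0.015,"delta_pos":[-0.029,0,0],"rotation":[0,0,0]},{"claw":0.015,"delta_pos":[-0.033,0,0],"rotation":[0,0,0]},{"claw":0.015,"delta_pos":[-0.037,0,0],"rotation":[0,0,0]}]';python3 -m pendant '[{"claw":0.015,"delta_pos":[-0.004,0,0],"rotation":[0,0,0]},{"claw":0.015,"delta_pos":[-0.008,0,0],"rotation":[0,0,0]},{"claw":0.015,"delta_pos":[-0.012,0,0],"rotation":[0,0,0]},{"claw":0.015,"delta_pos":[-0.016,0,0],"rotation":[0,0,0]},{"claw":0.015,"delta_pos":[-0.02,0,0],"rotation":[0,0,0]},{"claw":0.015,"delta_pos":[-0.024,0,0],"rotation":[0,0,0]},{"claw":0.015,"delta_pos":[-0.028,0,0],"rotation":[0,0,0]},{"claw":0.015,"delta_pos":[-0.032,0,0],"rotation":[0,0,0]},{"claw":0.015,"delta_pos":[-0.035,0,0],"rotation":[0,0,0]},{"claw":0.015,"delta_pos":[-0.038,0,0],"rotation":[0,0,0]}]'; python3 - <<'E'
from h import *
go(474,-140,119,1.544)
cv2.imwrite("pics/w7.png",manip.camera("wrist")[:,:,::-1])
t=manip.camera("top")[:,:,::-1]
cv2.imwrite("pics/t7.png",cv2.resize(t[230:330,110:300],None,fx=4.2,fy=4.2,interpolation=cv2.INTER_CUBIC))
E
```

```text
clock: 12.12
eef_pos: [475.8, -74.1, 119.6]
eef_rot: [-3.141, -0.0, 1.544]
wrist_force: [-0.8, 3.3, -1.1]
finger_gap: 22.1
clock: 13.38
eef_pos: [474.8, -112.3, 119.6]
eef_rot: [-3.141, -0.0, 1.544]
wrist_force: [-0.3, 2.3, -0.8]
finger_gap: 21.6
t 13.38 pos [ 474.8 -112.3  119.6] rot [-3.141 -0.     1.544] F [-0.3  2.3 -0.8] M [0.37 0.02 0.06] gap 21.6 j [-0.31  0.26  1.79  0.    1.1  -0.28]
d [-0.0277, -0.0, 0.0006] r [-0.001, -0.0, -0.0]
```

View pics/w7.png

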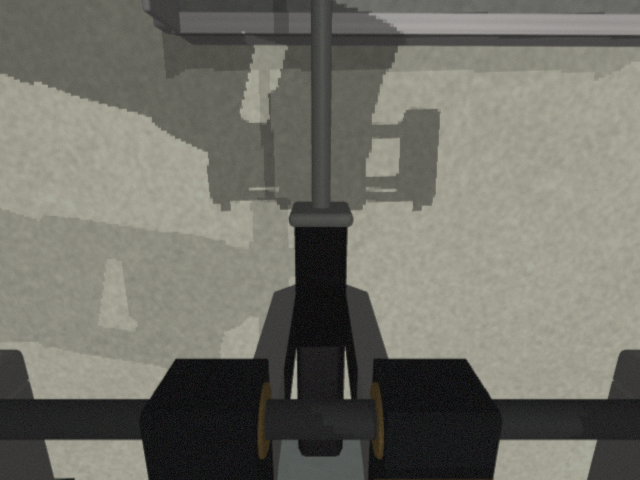

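View pics/t7.png

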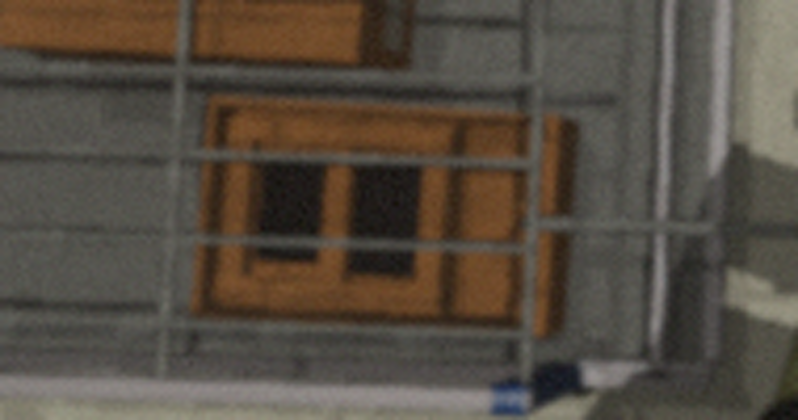

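```bash
python3 -m pendant '[{"claw":0.015,"delta_pos":[-0.002,0,0],"rotation":[0,0,0]},{"claw":0.015,"delta_pos":[-0.005,0,0],"rotation":[0,0,0]},{"claw":0.015,"delta_pos":[-0.009,0,0],"rotation":[0,0,0]},{"claw":0.015,"delta_pos":[-0.013,0,0],"rotation":[0,0,0]},{"claw":0.015,"delta_pos":[-0.017,0,0],"rotation":[0,0,0]},{"claw":0.015,"delta_pos":[-0.02,0,0],"rotation":[0,0,0]},{"claw":0.015,"delta_pos":[-0.023,0,0],"rotation":[0,0,0]},{"claw":0.015,"delta_pos":[-0.025,0,0],"rotation":[0,0,0]},{"claw":0.015,"delta_pos":[-0.027,0,0],"rotation":[0,0,0]},{"claw":0.015,"delta_pos":[-0.029,0,0],"rotation":[0,0,0]}]';
python3 -m pendant '[{"claw":0.015,"delta_pos":[-0.0015,0,0],"rotation":[0,0,0]},{"claw":0.015,"delta_pos":[-0.003,0,0],"rotation":[0,0,0]}]'
python3 -m pendant '[{"claw":0.015,"delta_pos":[-0.0015,0,0],"rotation":[0,0,0]},{"claw":0.015,"delta_pos":[-0.003,0,0],"rotation":[0,0,0]}]'
python3 -m pendant '[{"claw":0.015,"delta_pos":[-0.0015,0,0],"rotation":[0,0,0]},{"claw":0.015,"delta_pos":[-0.003,0,0],"rotation":[0,0,0]}]'
```

```text
clock: 14.72
eef_pos: [474.0, -141.6, 119.7]
eef_rot: [-3.141, -0.0, 1.544]
wrist_force: [-0.1, 3.2, -2.2]
finger_gap: 21.7
clock: 14.98
eef_pos: [473.9, -144.7, 119.7]
eef_rot: [-3.141, -0.0, 1.544]
wrist_force: [-0.5, 2.9, -1.8]
finger_gap: 21.8
clock: 15.22
eef_pos: [473.8, -147.8, 119.7]
eef_rot: [-3.141, -0.0, 1.544]
wrist_force: [0.3, 3.4, -1.3]
finger_gap: 21.4
clock: 15.48
eef_pos: [473.7, -150.9, 119.7]
eef_rot: [-3.141, -0.0, 1.544]
wrist_force: [0.8, 3.0, -2.5]
finger_gap: 21.3
```

Drag is steady at about 3 N. Now slower, feeling for the stop.

```bash
python3 -m pendant '[{"claw":0.015,"delta_pos":[-0.001,0,0],"rotation":[0,0,0]},{"claw":0.015,"delta_pos":[-0.002,0,0],"rotation":[0,0,0]}]'
python3 -m pendant '[{"claw":0.015,"delta_pos":[-0.001,0,0],"rotation":[0,0,0]},{"claw":0.015,"delta_pos":[-0.002,0,0],"rotation":[0,0,0]}]'
python3 -m pendant '[{"claw":0.015,"delta_pos":[-0.001,0,0],"rotation":[0,0,0]},{"claw":0.015,"delta_pos":[-0.002,0,0],"rotation":[0,0,0]}]'
```

```text
clock: 15.72
eef_pos: [473.7, -153.0, 119.7]
eef_rot: [-3.141, -0.0, 1.544]
wrist_force: [0.7, 3.0, -1.3]
finger_gap: 21.7
clock: 15.98
eef_pos: [473.6, -155.0, 119.7]
eef_rot: [-3.141, -0.0, 1.544]
wrist_force: [-0.2, 3.1, -1.3]
finger_gap: 21.9
clock: 16.23
eef_pos: [473.6, -157.0, 119.7]
eef_rot: [-3.141, -0.0, 1.544]
wrist_force: [0.5, 3.2, -1.1]
finger_gap: 21.4
```

```bash
python3 - <<'E'
from h import *
go(474,-140,119,1.544)
t=manip.camera("top")[:,:,::-1]
cv2.imwrite("pics/t8.png",cv2.resize(t[250:330,150:300],None,fx=5.2,fy=5.2,interpolation=cv2.INTER_CUBIC))
E
```

```text
t 16.23 pos [ 473.6 -157.   119.7] rot [-3.141 -0.     1.544] F [ 0.5  3.2 -1.1] M [0.43 0.09 0.03] gap 21.4 j [-0.39  0.28  1.76 -0.    1.1  -0.37]
d [0.017, -0.0, 0.0007] r [-0.001, -0.0, -0.0]
```

View pics/t8.png

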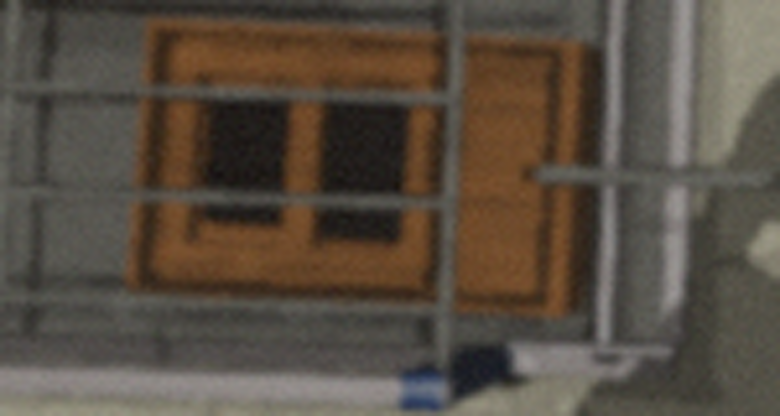

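```bash
python3 -m pendant '[{"claw":0.015,"delta_pos":[-0.0008,0,0],"rotation":[0,0,0]},{"claw":0.015,"delta_pos":[-0.0016,0,0],"rotation":[0,0,0]}]'
python3 -m pendant '[{"claw":0.015,"delta_pos":[-0.0008,0,0],"rotation":[0,0,0]},{"claw":0.015,"delta_pos":[-0.0015,0,0],"rotation":[0,0,0]}]'
```

```text
clock: 16.52
eef_pos: [473.5, -158.8, 119.7]
eef_rot: [-3.141, -0.0, 1.544]
wrist_force: [-0.0, 2.7, -1.7]
finger_gap: 21.8
clock: 16.77
eef_pos: [473.5, -160.3, 119.7]
eef_rot: [-3.141, -0.0, 1.544]
wrist_force: [0.3, 3.4, -1.2]
finger_gap: 21.7
```

```bash
python3 -m pendant '[{"claw":0.015,"delta_pos":[-0.0008,0,0],"rotation":[0,0,0]},{"claw":0.015,"delta_pos":[-0.0015,0,0],"rotation":[0,0,0]}]'
```

```text
clock: 17.02
eef_pos: [473.4, -161.9, 119.6]
eef_rot: [-3.141, -0.0, 1.544]
wrist_force: [0.1, 1.9, -1.0]
finger_gap: 21.5
```

```bash
python3 -m pendant '[{"claw":0.015,"delta_pos":[-0.0008,0,0],"rotation":[0,0,0]},{"claw":0.015,"delta_pos":[-0.0015,0,0],"rotation":[0,0,0]}]'
```

```text
clock: 17.27
eef_pos: [473.4, -163.4, 119.6]
eef_rot: [-3.141, -0.0, 1.544]
wrist_force: [0.6, 3.3, -2.4]
finger_gap: 21.6
```

```bash
python3 -m pendant '[{"claw":0.015,"delta_pos":[-0.0008,0,0],"rotation":[0,0,0]},{"claw":0.015,"delta_pos":[-0.0015,0,0],"rotation":[0,0,0]}]'
```

```text
clock: 17.52
eef_pos: [473.3, -165.0, 119.7]
eef_rot: [-3.141, -0.0, 1.544]
wrist_force: [0.8, 3.3, -0.6]
finger_gap: 21.5
```

```bash
python3 -m pendant '[{"claw":0.015,"delta_pos":[-0.0008,0,0],"rotation":[0,0,0]},{"claw":0.015,"delta_pos":[-0.0015,0,0],"rotation":[0,0,0]}]'
```

```text
clock: 17.77
eef_pos: [473.3, -166.4, 119.6]
eef_rot: [-3.141, -0.0, 1.544]
wrist_force: [0.5, 5.4, -2.6]
finger_gap: 21.6
```

```bash
python3 -m pendant '[{"claw":0.015,"delta_pos":[-0.0006,0,0],"rotation":[0,0,0]},{"claw":0.015,"delta_pos":[-0.001,0,0],"rotation":[0,0,0]}]'
```

```text
clock: 18.02
eef_pos: [473.2, -167.2, 119.5]
eef_rot: [-3.141, -0.001, 1.544]
wrist_force: [-0.0, 5.2, -2.0]
finger_gap: 21.8
```

```bash
python3 -m pendant '[{"claw":0.015,"delta_pos":[-0.0005,0,0],"rotation":[0,0,0]},{"claw":0.015,"delta_pos":[-0.0008,0,0],"rotation":[0,0,0]}]'
```

```text
clock: 18.27
eef_pos: [473.1, -167.7, 119.4]
eef_rot: [-3.14, -0.001, 1.544]
wrist_force: [0.4, 6.3, -1.6]
finger_gap: 21.4
```

```bash
python3 -m pendant '[{"claw":0.015,"delta_pos":[-0.0005,0,0],"rotation":[0,0,0]},{"claw":0.015,"delta_pos":[-0.0008,0,0],"rotation":[0,0,0]}]'
```

```text
clock: 18.52
eef_pos: [472.9, -167.8, 119.1]
eef_rot: [-3.14, -0.003, 1.544]
wrist_force: [0.2, 9.3, -2.9]
finger_gap: 21.4
```

```bash
python3 - <<'E'
from h import *
go(474,-140,119,1.544)
t=manip.camera("top")[:,:,::-1]
cv2.imwrite("pics/t9.png",cv2.resize(t[250:330,150:300],None,fx=5.2,fy=5.2,interpolation=cv2.INTER_CUBIC))
E
```

```text
t 18.52 pos [ 472.9 -167.8  119.1] rot [-3.140e+00 -3.000e-03  1.544e+00] F [ 0.2  9.3 -2.9] M [ 1.63 -0.03 -0.02] gap 21.4 j [-0.42  0.29  1.75  0.    1.11 -0.39]
d [0.0278, 0.0003, 0.0002] r [-0.002, -0.003, -0.0]
```

View pics/t9.png

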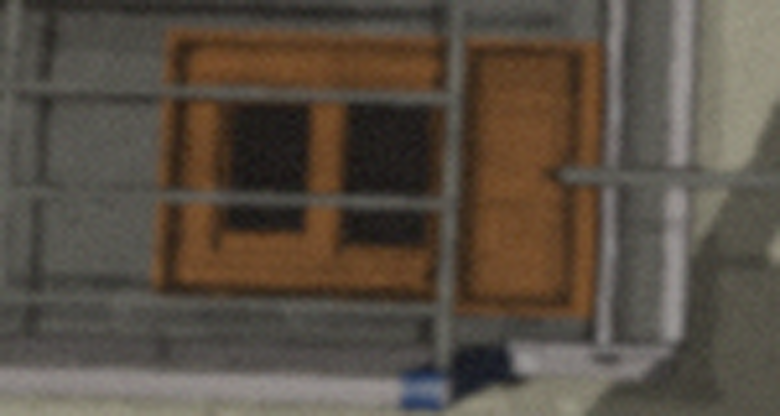

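```bash
python3 -m pendant '[{"claw":0.015,"delta_pos":[-0.0008,0,0],"rotation":[0,0,0]},{"claw":0.015,"delta_pos":[-0.0009,0,0],"rotation":[0,0,0]},{"claw":0.015,"delta_pos":[-0.0009,0,0],"rotation":[0,0,0]}]'
```

```text
clock: 18.95
eef_pos: [472.7, -167.8, 118.8]
eef_rot: [-3.139, -0.005, 1.544]
wrist_force: [0.3, 9.7, -3.5]
finger_gap: 21.6
```

```bash
python3 -m pendant '[{"claw":0.015,"delta_pos":[-0.0011,0,-0.0003],"rotation":[0,0,0]},{"claw":0.015,"delta_pos":[-0.0013,0,-0.0003],"rotation":[0,0,0]},{"claw":0.015,"delta_pos":[-0.0013,0,-0.0003],"rotation":[0,0,0]}]'; python3 -c "
from h import *
go(473,-148,118.8,1.544)"
```

```text
clock: 19.32
eef_pos: [472.5, -167.8, 118.6]
eef_rot: [-3.138, -0.007, 1.544]
wrist_force: [1.6, 13.7, -4.7]
finger_gap: 21.7
t 19.32 pos [ 472.5 -167.8  118.6] rot [-3.138 -0.007  1.544] F [ 1.6 13.7 -4.7] M [ 1.96 -0.17 -0.16] gap 21.7 j [-0.42  0.29  1.75  0.01  1.11 -0.39]
d [0.0198, -0.0, -0.0001] r [-0.004, -0.007, -0.0]
```

```bash
python3 -m pendant '[{"claw":0.015,"delta_pos":[0.002,0,0],"rotation":[0,0,0]},{"claw":0.015,"delta_pos":[0.005,0,0],"rotation":[-0.002,-0.004,0]},{"claw":0.015,"delta_pos":[0.01,0,0],"rotation":[-0.004,-0.007,0]},{"claw":0.015,"delta_pos":[0.015,0,0],"rotation":[-0.004,-0.007,0]},{"claw":0.015,"delta_pos":[0.018,0,0],"rotation":[-0.004,-0.007,0]},{"claw":0.015,"delta_pos":[0.018,0,0],"rotation":[-0.004,-0.007,0]},{"claw":0.015,"delta_pos":[0.018,0,0],"rotation":[-0.004,-0.007,0]}]'; python3 - <<'E'
from h import *
go(473.2,-149,166,1.544)
s=manip.camera("scene")[:,:,::-1]; t=manip.camera("top")[:,:,::-1]
a=cv2.resize(s[150:250,320:480],None,fx=5,fy=5,interpolation=cv2.INTER_CUBIC)
b=cv2.resize(t[250:330,150:300],None,fx=5.2,fy=5.2,interpolation=cv2.INTER_CUBIC)
cv2.imwrite("pics/s10.png",a);cv2.imwrite("pics/t10.png",b)
E
```

```text
clock: 20.2
eef_pos: [473.0, -149.9, 118.7]
eef_rot: [3.142, -0.0, 1.544]
wrist_force: [0.8, 0.0, -1.6]
finger_gap: 21.7
t 20.2 pos [ 473.  -149.9  118.7] rot [ 3.142 -0.     1.544] F [ 0.8  0.  -1.6] M [-0.12  0.08  0.02] gap 21.7 j [-0.38  0.27  1.77  0.    1.1  -0.35]
d [0.0009, 0.0002, -0.0473] r [0.0, -0.0, -0.0]
```

View pics/s10.png

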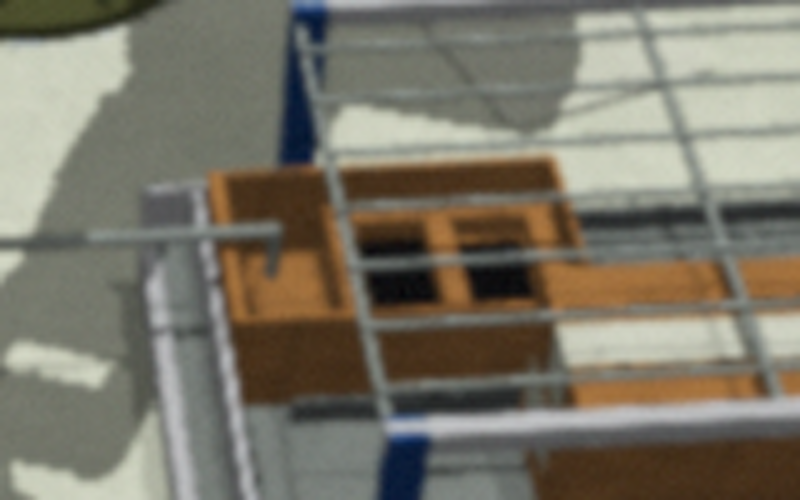

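View pics/t10.png

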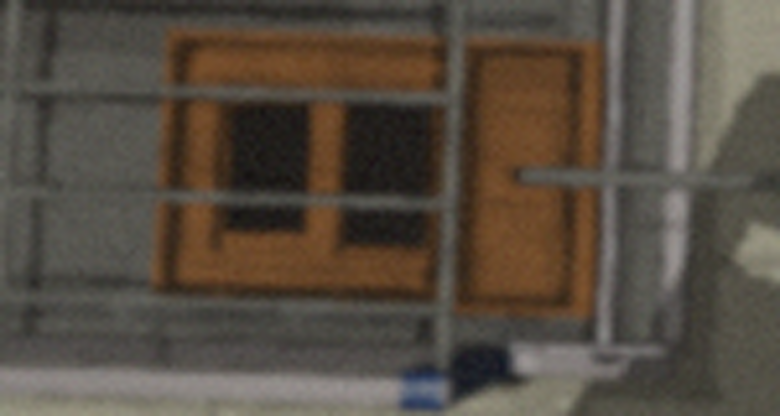

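```bash
python3 -m pendant '[{"claw":0.015,"delta_pos":[0,0,-0.005],"rotation":[0,0,0]},{"claw":0.015,"delta_pos":[0,0,-0.013],"rotation":[0,0,0]},{"claw":0.015,"delta_pos":[0,0,-0.023],"rotation":[0,0,0]},{"claw":0.015,"delta_pos":[0,0,-0.033],"rotation":[0,0,0]},{"claw":0.015,"delta_pos":[0,0,-0.042],"rotation":[0,0,0]},{"claw":0.015,"delta_pos":[0,0,-0.047],"rotation":[0,0,0]},{"claw":0.015,"delta_pos":[0,0,-0.047],"rotation":[0,0,0]}]'; python3 - <<'E'
from h import *
go(473.2,-149,166,1.544)
s=manip.camera("scene")[:,:,::-1]
cv2.imwrite("pics/s11.png",cv2.resize(s[150:250,320:480],None,fx=5,fy=5,interpolation=cv2.INTER_CUBIC))
E
```

```text
clock: 21.18
eef_pos: [473.0, -150.0, 166.0]
eef_rot: [3.141, 0.0, 1.544]
wrist_force: [-0.2, -0.0, -2.1]
finger_gap: 21.6
t 21.18 pos [ 473. -150.  166.] rot [3.141 0.    1.544] F [-0.2 -0.  -2.1] M [-0.15  0.09 -0.03] gap 21.6 j [-0.38  0.22  1.72  0.    1.2  -0.35]
d [0.001, 0.0001, -0.0] r [0.001, 0.0, -0.0]
```

View pics/s11.png

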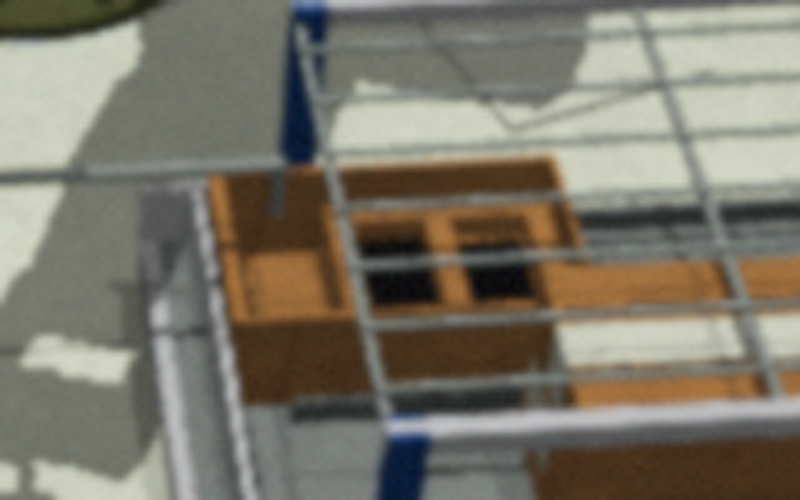

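```bash
python3 - <<'E'
from h import *
L=np.array([473,-150])+239*np.array([np.cos(1.544),np.sin(1.544)]);print(L)
for z in(187,183,147):
    print(z,(proj("scene",(*L,z))-[320,150])*5)
go(474.2,-245,190,1.544,5)
E
```

```text
[479.4035557   88.91419898]
187 [278.22131259 153.05823061]
183 [277.79170138 158.78544425]
147 [273.99853753 209.35269989]
t 21.23 pos [ 472.9 -149.9  165.6] rot [ 3.142 -0.     1.544] F [-1.1 -0.5 -1.1] M [-0.02  0.06 -0.  ] gap 21.5 j [-0.38  0.22  1.72  0.    1.2  -0.35]
d [-0.019, 0.0008, -0.0049] r [0.0, -0.0, -0.0]
d [-0.038, 0.0015, -0.0098] r [0.0, -0.0, -0.0]
d [-0.057, 0.0023, -0.0146] r [0.0, -0.0, -0.0]
d [-0.076, 0.0031, -0.0195] r [0.0, -0.0, -0.0]
d [-0.095, 0.0039, -0.0244] r [0.0, -0.0, -0.0]
```

```bash
python3 -m pendant '[{"claw":0.015,"delta_pos":[-0.01,0,0],"rotation":[0,0,0]},{"claw":0.015,"delta_pos":[-0.028,0.001,-0.003],"rotation":[0,0,0]},{"claw":0.015,"delta_pos":[-0.048,0.002,-0.01],"rotation":[0,0,0]},{"claw":0.015,"delta_pos":[-0.068,0.003,-0.016],"rotation":[0,0,0]},{"claw":0.015,"delta_pos":[-0.085,0.004,-0.02],"rotation":[0,0,0]},{"claw":0.015,"delta_pos":[-0.095,0.004,-0.022],"rotation":[0,0,0]},{"claw":0.015,"delta_pos":[-0.095,0.004,-0.022],"rotation":[0,0,0]}]'; python3 -c "
from h import *
go(484.9,-322.8,183,-.071,10)"
```

```text
clock: 22.1
eef_pos: [474.2, -245.5, 187.5]
eef_rot: [-3.141, -0.0, 1.543]
wrist_force: [-0.5, 0.5, -1.8]
finger_gap: 21.4
t 22.1 pos [ 474.2 -245.5  187.5] rot [-3.141 -0.     1.543] F [-0.5  0.5 -1.8] M [-0.13  0.07 -0.04] gap 21.4 j [-0.55  0.28  1.59  0.    1.27 -0.52]
d [-0.0077, 0.0013, 0.0004] r [-0.0, -0.0, 0.161]
d [-0.0154, 0.0026, 0.0009] r [-0.0, -0.0, 0.323]
d [-0.0231, 0.0038, 0.0013] r [-0.0, -0.0, 0.484]
d [-0.0308, 0.0051, 0.0018] r [-0.0, -0.0, 0.646]
d [-0.0385, 0.0064, 0.0022] r [-0.0, -0.0, 0.807]
d [-0.0462, 0.0077, 0.0027] r [-0.0, -0.0, 0.968]
d [-0.0539, 0.009, 0.0031] r [-0.0, -0.0, 1.13]
d [-0.0616, 0.0103, 0.0036] r [-0.0, -0.0, 1.291]
d [-0.0693, 0.0115, 0.004] r [-0.0, -0.0, 1.453]
d [-0.077, 0.0128, 0.0044] r [-0.0, -0.0, 1.614]
```

```bash
python3 -m pendant '[{"claw":0.015,"delta_pos":[-0.004,0.001,0],"rotation":[0,0,0.08]},{"claw":0.015,"delta_pos":[-0.012,0.002,0.001],"rotation":[0,0,0.24]},{"claw":0.015,"delta_pos":[-0.02,0.003,0.001],"rotation":[0,0,0.42]},{"claw":0.015,"delta_pos":[-0.029,0.005,0.002],"rotation":[0,0,0.6]},{"claw":0.015,"delta_pos":[-0.037,0.006,0.002],"rotation":[0,0,0.78]},{"claw":0.015,"delta_pos":[-0.046,0.008,0.003],"rotation":[0,0,0.96]},{"claw":0.015,"delta_pos":[-0.055,0.009,0.003],"rotation":[0,0,1.14]},{"claw":0.015,"delta_pos":[-0.064,0.011,0.004],"rotation":[0,0,1.32]},{"claw":0.015,"delta_pos":[-0.072,0.012,0.004],"rotation":[0,0,1.48]},{"claw":0.015,"delta_pos":[-0.077,0.0128,0.0044],"rotation":[0,0,1.6]}]'; python3 -m pendant '[{"claw":0.015,"delta_pos":[0,0,0],"rotation":[0,0,0.01]},{"claw":0.015,"delta_pos":[0,0,0],"rotation":[0,0,0.01]},{"claw":0.015,"delta_pos":[0,0,0],"rotation":[0,0,0.01]}]';python3 - <<'E'
from h import *
go(484.9,-322.8,110,-.071)
cv2.imwrite("pics/w12.png",manip.camera("wrist")[:,:,::-1])
s=manip.camera("scene")[:,:,::-1]
cv2.imwrite("pics/s12.png",cv2.resize(s[130:320,190:300],None,fx=3.1,fy=3.1,interpolation=cv2.INTER_CUBIC))
E
```

```text
clock: 23.35
eef_pos: [485.0, -322.5, 182.8]
eef_rot: [-3.141, 0.001, -0.061]
wrist_force: [0.1, 0.6, -0.7]
finger_gap: 21.9
clock: 23.72
eef_pos: [485.0, -322.1, 182.8]
eef_rot: [-3.141, 0.001, -0.069]
wrist_force: [-0.5, -0.1, -0.9]
finger_gap: 21.9
t 23.73 pos [ 485.  -322.1  182.8] rot [-3.141e+00  1.000e-03 -6.900e-02] F [-0.5 -0.1 -0.9] M [-0.04  0.21 -0.01] gap 21.9 j [-0.65  0.39  1.45  0.    1.3   0.99]
d [-0.0, 0.0008, 0.0728] r [-0.001, 0.001, 0.002]
```

View pics/w12.png

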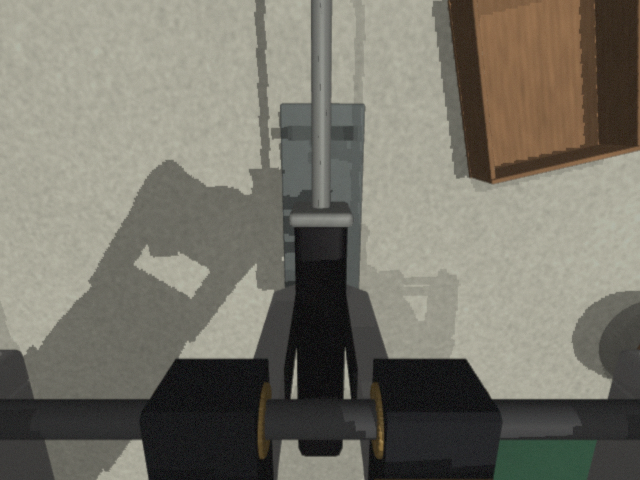

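View pics/s12.png

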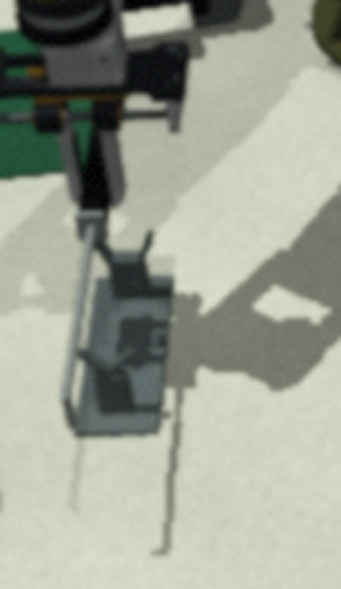

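```bash
python3 -m pendant '[{"claw":0.015,"delta_pos":[0,0.0008,0.02],"rotation":[0,0,0.002]},{"claw":0.015,"delta_pos":[0,0.0008,0.05],"rotation":[0,0,0.002]},{"claw":0.015,"delta_pos":[0,0.0008,0.085],"rotation":[0,0,0.002]},{"claw":0.015,"delta_pos":[0,0.0008,0.105],"rotation":[0,0,0.002]},{"claw":0.015,"delta_pos":[0,0.0008,0.115],"rotation":[0,0,0.002]},{"claw":0.015,"delta_pos":[0,0.0008,0.12],"rotation":[0,0,0.002]},{"claw":0.015,"delta_pos":[0,0.0008,0.12],"rotation":[0,0,0.002]}]'; python3 -m pendant '[{"claw":0.015,"delta_pos":[0,0,0.004],"rotation":[0,0,0]},{"claw":0.015,"delta_pos":[0,0,0.007],"rotation":[0,0,0]},{"claw":0.015,"delta_pos":[0,0,0.007],"rotation":[0,0,0]}]'; python3 -c "
from h import *
go(484.9,-322.8,53,-.071)"
```

```text
clock: 24.7
eef_pos: [485.1, -323.1, 63.3]
eef_rot: [-3.141, 0.0, -0.072]
wrist_force: [0.2, 0.6, -1.1]
finger_gap: 21.5
clock: 25.08
eef_pos: [485.0, -323.0, 56.1]
eef_rot: [-3.141, 0.0, -0.072]
wrist_force: [-0.1, 0.6, -0.9]
finger_gap: 21.5
t 25.07 pos [ 485.  -323.    56.1] rot [-3.141  0.    -0.072] F [-0.1  0.6 -0.9] M [ 0.03  0.2  -0.04] gap 21.5 j [-0.65  0.53  1.56  0.    1.05  0.99]
d [-0.0001, -0.0002, 0.0031] r [-0.001, 0.0, -0.001]
```

```bash
python3 -m pendant '[{"claw":0.015,"delta_pos":[0,0,0.0015],"rotation":[0,0,0]},{"claw":0.015,"delta_pos":[0,0,0.0027],"rotation":[0,0,0]},{"claw":0.015,"delta_pos":[0,0,0.0027],"rotation":[0,0,0]}]'; python3 -c "
from h import *
go(484.9,-322.8,53,-.071)"
```

```text
clock: 25.45
eef_pos: [485.0, -323.0, 53.4]
eef_rot: [-3.141, 0.0, -0.072]
wrist_force: [-0.1, -0.1, -1.6]
finger_gap: 21.9
t 25.45 pos [ 485.  -323.    53.4] rot [-3.141  0.    -0.072] F [-0.1 -0.1 -1.6] M [-0.04  0.22  0.03] gap 21.9 j [-0.65  0.54  1.57  0.    1.04  0.99]
d [-0.0002, -0.0002, 0.0004] r [-0.001, 0.0, -0.001]
```

```bash
for i in 1; do python3 -m pendant '[{"claw":0.015,"delta_pos":[0,0,0.0005],"rotation":[0,0,0]},{"claw":0.015,"delta_pos":[0,0,0.001],"rotation":[0,0,0]}]'; done
```

```text
clock: 25.7
eef_pos: [485.1, -323.1, 53.1]
eef_rot: [-3.141, -0.0, -0.072]
wrist_force: [-4.9, 3.1, 10.9]
finger_gap: 21.9
```

```bash
python3 -m pendant '[{"claw":0.015,"delta_pos":[0,0,0.0005],"rotation":[0,0,0]},{"claw":0.015,"delta_pos":[0,0,0.001],"rotation":[0,0,0]}]'
```

```text
clock: 25.95
eef_pos: [485.2, -323.2, 53.0]
eef_rot: [-3.141, -0.0, -0.072]
wrist_force: [-7.1, 4.8, 14.0]
finger_gap: 21.8
```

```bash
python3 -m pendant '[{"claw":0.015,"delta_pos":[-0.0002,-0.0002,-0.0003],"rotation":[0,0,0]},{"claw":0.024,"delta_pos":[-0.0002,-0.0002,-0.0003],"rotation":[0,0,0]},{"claw":0.03,"delta_pos":[-0.0002,-0.0002,-0.0003],"rotation":[0,0,0]},{"claw":0.05,"delta_pos":[-0.0002,-0.0002,-0.0003],"rotation":[0,0,0]},{"claw":0.05,"delta_pos":[-0.0002,-0.0002,-0.0003],"rotation":[0,0,0]}]' 5; python3 - <<'E'
from h import *
go(484.9,-322.8,200,-.071)
cv2.imwrite("pics/w13.png",manip.camera("wrist")[:,:,::-1])
E
```

```text
clock: 26.58
eef_pos: [485.0, -322.9, 53.3]
eef_rot: [-3.141, -0.0, -0.072]
wrist_force: [-0.1, -0.4, 0.3]
finger_gap: 46.6
t 26.57 pos [ 485.  -322.9   53.3] rot [-3.141 -0.    -0.072] F [-0.1 -0.4  0.3] M [-0.01  0.13 -0.02] gap 46.6 j [-0.65  0.54  1.57  0.    1.04  0.99]
d [-0.0, -0.0001, -0.1467] r [-0.0, -0.0, -0.001]
```

View pics/w13.png

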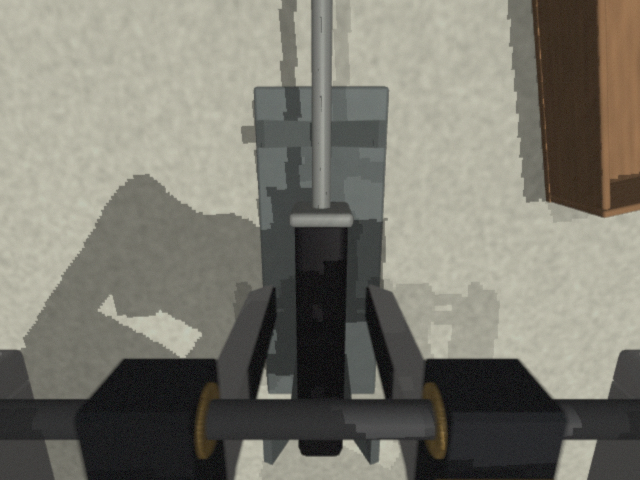

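The hook lies in the cradle as before, with the ring at (321,218) as in w2. The fingers are clear, so I'm withdrawing upwards.

```bash
python3 -m pendant '[{"claw":0.05,"delta_pos":[0,0,-0.01],"rotation":[0,0,0]},{"claw":0.05,"delta_pos":[0,0,-0.04],"rotation":[0,0,0]},{"claw":0.05,"delta_pos":[0,0,-0.08],"rotation":[0,0,0]},{"claw":0.05,"delta_pos":[0,0,-0.12],"rotation":[0,0,0]},{"claw":0.05,"delta_pos":[0,0,-0.147],"rotation":[0,0,0]},{"claw":0.07,"delta_pos":[0,0,-0.147],"rotation":[0,0,0]},{"claw":0.07,"delta_pos":[0,0,-0.147],"rotation":[0,0,0]}]'; python3 - <<'E'
from h import *
go(484.9,-322.8,200,-.071)
cv2.imwrite("pics/w14.png",manip.camera("wrist")[:,:,::-1])
s=manip.camera("scene")[:,:,::-1];cv2.imwrite("pics/s14.png",s)
t=manip.camera("top")[:,:,::-1];cv2.imwrite("pics/t14.png",cv2.resize(t[160:340,50:310],None,fx=3,fy=3,interpolation=cv2.INTER_CUBIC))
E
```

```text
clock: 27.5
eef_pos: [484.6, -322.7, 199.4]
eef_rot: [-3.141, 0.001, -0.072]
wrist_force: [-0.3, -0.0, 0.4]
finger_gap: 66.4
t 27.5 pos [ 484.6 -322.7  199.4] rot [-3.141e+00  1.000e-03 -7.200e-02] F [-0.3 -0.   0.4] M [ 0.    0.12 -0.03] gap 66.4 j [-0.65  0.38  1.43  0.    1.33  0.99]
d [0.0003, 0.0, -0.0006] r [-0.001, 0.001, -0.001]
```

View pics/w14.png

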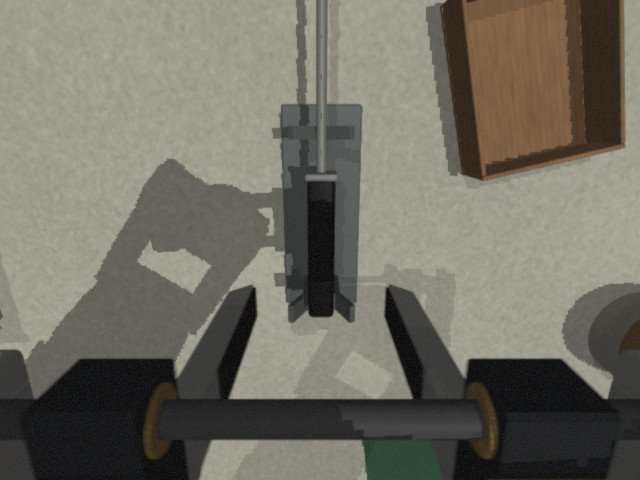

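View pics/s14.png

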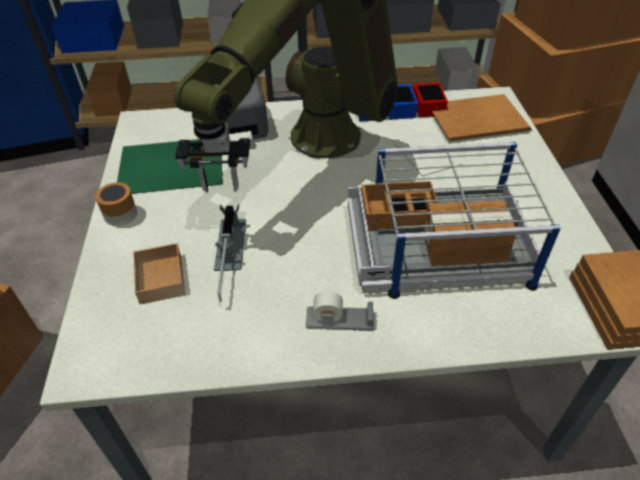

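View pics/t14.png

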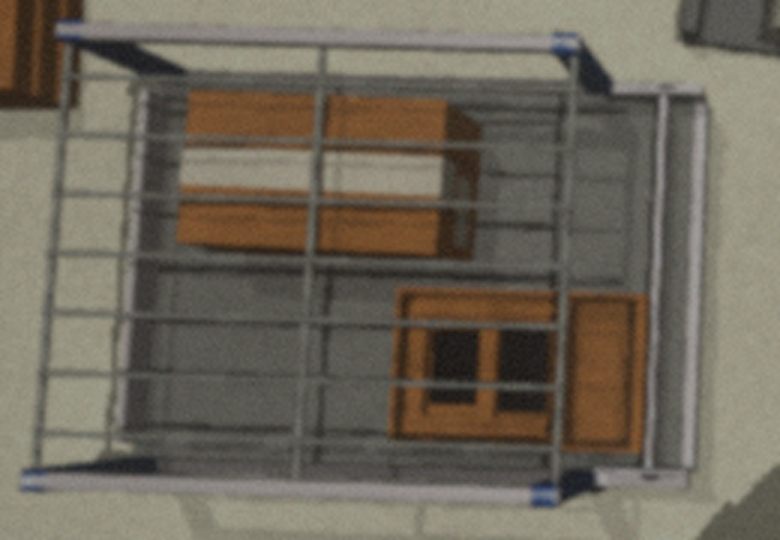

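```bash
python3 -c "
from cell import manip
print(manip.sign_off(), manip.read_state()['clock'])"
```

```text
the job is handed in; nothing more can be done
the job is handed in; nothing more can be done
```

The tray is home against the front stop and the hook is back in its cradle. I handed the job in at about 28 s of the 72 s; no verdict was reported.

- **Pull:** The tray slid with a steady drag of about 3 N. One front corner met the stop first, at about 5 N, and the tray then turned square. The pull rose to 13.7 N without the tray moving any further, which is over 10 N beyond the drag and under the 18 N that tears the lip. Force was read only at the end of each move, so a brief peak in between can't be ruled out.
- **Unhooking:** I moved the hook about 18 mm into the pocket before lifting it. The readings taken after the move in and after the lift showed no extra force. The pictures show the tray staying put.
- **Hook:** It lies in the cradle within about 1 to 2 pixels of where it was at the start. When it was seated the reading was 14 N downwards with about 8 N sideways. I eased the arm off by 0.3 mm before opening the fingers, and the reading then went to zero.
- **Final pictures:** The tray is flat and square on the stop, and the carton, tape dispenser and box look unmoved. The gripper is clear of everything.

One check briefly disagreed: before entering the rack, the top camera seemed to show the rod about 20 mm longer than expected. I took the extra length to be a shadow. The scene camera, and both cameras once the hook was inside the rack, agreed with the expected position.

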